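# Unlock the spring tester, park its locking pin and check the spring at the index

## Task

Draw the locking pin straight up out of the spring tester's carriage and park it in the side notch of the pin rack: waist in the notch, collar resting on the fork behind the little lips, pin hanging upright, and let go of it. Then move the carriage (its upright fin is the handle) to compress the spring until the carriage's pointer lines up with the index blade clamped on the bed edge, hold it there for a good second without running past the index, and let the carriage come back to its rest stop and leave it free. Leave the jar, the tall bottle, the parts bin and the meter where they are.

Things in the scene. Friction and masses are not known exactly. Their poses are not given: they have to be found in the camera images.
- tester: Spring tester, fixed: aluminium bed 320 x 110 mm, 35 mm high; on it in a row a steel carriage, a coil spring (110 mm long, 42 mm across, top at 78 mm) and an end block (top at 95 mm). Origin: centre of the bed's underside, on the bench. x runs along the bed, the way the carriage compresses the spring; z up. Carriage at rest: x -125 to -25 mm, 64 mm wide, top 77 mm above the bench.
- bore (a point): Mouth of the pin's bore: 21.5 mm wide, vertical, in the carriage's top (77 mm above the bench) and on down through the bed. Axes as the tester's. Moves with the carriage.
- carriage (a joint): Travel of the carriage along the tester's x axis, m: 0 at its rest stop, growing as the spring is compressed; end stop at 0.065. It springs back by itself (about 3.4 N at rest plus 0.28 N per mm, damped). It cannot move while the pin is in the bore.
- fin_grip (a point): Middle of the carriage's upright fin, its handle: a steel plate 8 mm thick (along the tester's x), 44 mm wide (along its y), from 77 to 127 mm above the bench. The point is 107 mm above the bench (20 mm below the fin's top), 57 mm from the bore's axis. Axes as the tester's. Moves with the carriage.
- pointer (a point): Tip of the small pointer on the carriage's +y side, 58 mm above the bench; moves with the carriage. Axes as the tester's.
- marker: Small dark steel index on the bed's +y edge: an upright blade 3 mm thick, 25 mm high. Fixed; stands 25 to 45 mm ahead of the resting pointer. Origin at the foot of the blade, on its centre line, on the bed's top; axes as the tester's. Pointer and index line up when their x along the tester are equal.
- pin_grip (a point): Centre of the T-bar on top of the loose locking pin (about 0.2 to 0.4 kg, 120 mm long, upright, z up). T-bar: 16 mm thick along the pin's x, 60 mm long along its y, 25 mm high (12.5 mm above and below this point). At the start the collar rests on the carriage and the 75 mm below it are down the bore; the bar lies across the tester, turned by up to 0.6 rad.
- pin_tip (a point): Lower end of the pin, 107.5 mm below the T-bar's centre. From here upward: shank 20 mm in diameter, 0 to 55 mm; waist 12 mm in diameter, 55 to 75 mm; collar 32 mm in diameter, 75 to 81 mm; stem 14 mm in diameter, 81 to 95 mm; T-bar 95 to 120 mm. Axes as the pin's.
- notch_seat (a point): Place of the parked pin's axis, at the top face of the rack's fork (105 mm above the bench). The notch, 17 mm wide, runs along this frame's x; its mouth is at the -x end: the pin's waist enters sideways, moving along +x (the shank is too thick to go in from above). z up. Parked, the T-bar's centre is 32.5 mm above this point.
- rack: Fixed pin rack; origin on the bench under the seat, axes as the seat's. Fork: plate 8 mm thick (97 to 105 mm up), 64 mm wide, from x -30 mm; notch end at x 9 mm; flared cheeks reach to x -46 mm. Lips 3 mm high across both prongs, x -30 to -23 mm: carry the collar over them and lower it behind. Below: post at x 27 to 47 mm, base plate 8 mm high, x -40 to 60 mm.
- bottle_mid (a point): Middle of a loose closed jar, 54 mm in diameter, 80 mm high, upright; 130 to 150 mm in front of the notch seat. Leave alone.
- can_mid (a point): Middle of a loose tall aluminium bottle with a narrow neck and a white cap, 52 mm in diameter, 150 mm high, upright; 110 to 130 mm behind the notch seat. Leave alone.
- bin_mid (a point): Middle of a loose open blue parts bin, 130 x 100 x 55 mm high (x, y, z). Leave alone.
- meter_mid (a point): Middle of a loose handheld multimeter lying flat, 160 x 80 x 34 mm (x, y, z), dial to 43 mm. Leave alone.
Things that resemble listed ones, but are neither listed nor needed, are in the scene too. Of the things that look like the rack, the larger one is meant.

How it is judged (in metres and radians):
On the way, in this order (a step that is already met when the one before it is completed fails the run):
1. the pin hangs upright in the rack's side notch, collar on the fork, and the fingers have let go of it (x of pin_grip in the frame of notch_seat between -0.01 and 0.007 m and y of pin_grip in the frame of notch_seat between -0.006 and 0.006 m and z of pin_grip in the frame of notch_seat between 0.027 and 0.037 m and angle between pin_grip's own z axis and vertical below 0.12 rad and contact force between the fingers and pin below 0.1 N), for 0.3 s.
2. the spring is compressed so that the pointer is within 4 mm of the index, and held for 0.8 s (x of pointer in the frame of marker between -0.004 and 0.004 m), for 0.8 s.
At the end, for the whole second after the job is handed in: The pin hangs at rest in the side notch (its axis 10 mm before to 7 mm beyond the seat along the notch and within 6 mm across, T-bar centre 27 to 37 mm above the fork's top, upright within 0.12 rad) and the carriage is back within 4 mm of its rest stop, still (x of pin_grip in the frame of notch_seat between -0.01 and 0.007 m and y of pin_grip in the frame of notch_seat between -0.006 and 0.006 m and z of pin_grip in the frame of notch_seat between 0.027 and 0.037 m and angle between pin_grip's own z axis and vertical below 0.12 rad and value of joint carriage below 0.004 m and velocity of joint carriage below 0.01 m/s and linear speed of pin below 0.02 m/s); the robot touches nothing.
It fails at once if the jar is pushed more than 20 mm or tipped (distance of bottle_mid from where it was at the start of the episode above 0.02 m or angle between bottle_mid's own z axis and vertical above 0.3 rad).
It fails at once if the tall bottle is pushed more than 20 mm or tipped (distance of can_mid from where it was at the start of the episode above 0.02 m or angle between can_mid's own z axis and vertical above 0.3 rad).
It fails at once if the parts bin is pushed more than 20 mm or tipped (distance of bin_mid from where it was at the start of the episode above 0.02 m or angle between bin_mid's own z axis and vertical above 0.3 rad).
It fails at once if the handheld meter is pushed more than 20 mm or tipped (distance of meter_mid from where it was at the start of the episode above 0.02 m or angle between meter_mid's own z axis and vertical above 0.3 rad).
It fails at once if the spring is over-compressed: the pointer goes more than 10 mm past the index (x of pointer in the frame of marker above 0.01 m).
It also fails if it takes over 54 s, if anything falls off the work surface, if the arm or the gripper's body presses on something with over 40 N, if the wrist force passes 120 N, or if a joint passes its speed limit or range.

## Robot

A 7-joint arm with a two-finger parallel gripper is mounted at the origin on the work surface. World frame = base frame: x ahead of the robot, y to its left, z up, the work surface at z = 0. Lengths are in mm, angles in rad, forces in N, time in s.
With the tool pointing down it reaches from about 400 to 875 mm from the base axis. Payload 4.4 kg.
Tool frame: the origin (TCP) lies at the very end of the fingers, on their centre line; the grasp point (between the pads) lies 19 mm behind it (grip_depth is the distance from the TCP to the grasp point, in mm); z points along the fingers, y is the direction in which the jaws open and shut (so a half turn about z gives the same grasp; the last joint's range is limited). The gripper opens to 85 mm and grips with 20 to 120 N. Pads are 22 mm wide; open, the fingers measure 114 mm over their backs; the gripper's body (76 mm by 85 mm) begins 54 mm behind the grasp point. The pads swing forward as they close: fully open they stand 13 mm farther back than shut.
Start: joints at [-1.197, 0.628, 0.038, 1.517, -0.027, 0.996, -0.02], TCP at [276.721, 588.17, 197.113] pointing down, gripper open.
Joint ranges: [-3.06, 3.06], [-0.37, 2.12], [-1.25, 1.32], [0.18, 2.47], [-1.1, 4.24], [0.23, 1.98], [-2.94, 2.94]. Speed limits (rad/s): [2.57, 2.57, 3.14, 3.14, 3.14, 3.14, 3.14].

## Interface

Orientations are given as [roll, pitch, yaw] about the fixed x, y, z axes, in that order (R = Rz(yaw) Ry(pitch) Rx(roll)).
In Python, from cell import read_state, get_image, finish_job, recognise, outline_of, grip_depth gives the robot as it stands. The module is installed in compiled form; this text tells all that it offers.
- The arm moves only by the tool send_rows, never from a script. Its argument "rows" is a list of rows, each a list of 5 numbers: the gripper command: -1 is shut, 1 is fully open, values between are in proportion, then the shift along the tool's x, y, z in m, then the turn about the tool's z in rad. In form: [[claw, tx, ty, tz, roll], ...]. A call has 1 to 12 rows; each row shifts and turns the pose as measured when the row begins, along the tool's axes as they then stand; what a row does not reach is not made up. A row lasts 1/12 s, in which the tool goes at most 41.7 mm and 7.16 degrees, less where a joint would pass 70% of its speed; a pose out of reach is approached as far as the arm can. A call with a gripper value outside its range is refused whole. The fingers move at their own pace and stop on an object; the grip force is fixed at half the most. Time passes only in rows, so rows that do not move let the fingers close. It gives the time, the measured TCP pose, the force and the opening at its end, in the units of the state.
- read_state(): the state, without advancing time (a new reading comes with each control period).
- get_image(name): name is "scene" or "top" or "wrist"; returns a dict with "image" (420x560x3 uint8, blue, green, red), "z_map" (420x560 float32, mm along the optical axis (not along the pixel's ray), 0 where there is no reading), "K" (3x3 intrinsics, pixels), "R" (3x3) and "t" (3): a world point X has camera coordinates R X + t; the wrist camera has in their place "tool_from_camera" (4x4, takes a point from camera to tool coordinates, whose origin is the TCP and whose axes are the flange's). Camera axes: x right, y down, z forward; pixel columns grow to the right and rows downward; lengths in mm; the calibration is good to about 2 mm. A picture is of the moment at which its call begins: read the wrist's pose just before it.
- finish_job(): hands the job in, once; it reports no verdict.
Trained networks look in a picture, given as the dict that the camera call returned (one of the last four; its "shot" number tells which), for a name from the list of things; names that differ only in an ending like _2 or _b are one class to them, and where a whole thing is asked for, a point or a joint stands for the part that bears it (a point fixed in the world has none). Each returns a list of dicts, best first, with "score" (0 to 1); they miss things now and then, are a little off and sometimes report something else, mostly with a low value. They report only what shows in the picture. A call takes as long as a camera call. They do not tell look-alikes from the thing itself.
- recognise(picture, query): "box" ([left, top, right, bottom] in pixels, round what is visible of it).
- outline_of(picture, query): "mask" (420x560 bool, what is visible of it) and "box" ([left, top, right, bottom] in pixels, round what is visible of it).
The state is a dict: "clock": time; "qpos": joint angles; "qd": joint speeds; "tau": joint torques, N m; "eef_pos": TCP position; "tool_rot": TCP orientation; "force": force on the tool from outside, world axes, zero at the start; "torque": the same for the moment, N m; "width": finger opening in mm.
Only numpy, scipy, OpenCV 4.12 (cv2) and the standard library are available. Lean on these libraries where they do the work, as an engineer would, in place of code of your own. Each camera call takes 0.05 s, during which the arm holds its last target.

## Working session

There is one attempt and no reset: what is moved stays moved. The work goes in short steps, Python scripts to look and compute and a tool call to move; the robot and the scene stay as the last step left them, time stands still between calls to the robot, and variables do not carry over. Pictures are saved under pics/ and viewed, and the job is handed in when it is done.

Besides the shell and the picture viewer there is one more tool, called after "Request:" in YAML: its name, and indented under it one key for each argument. send_rows: Moves the arm, as the interface text tells. Its arguments: {"type":"object","properties":{"rows":{"type":"array"}},"required":["rows"]}

```bash
mkdir -p pics
cat > h.py <<'E'
import numpy as np, cv2
from cell import *
def save(n,im): cv2.imwrite('pics/'+n+'.png',im)
def world(p,u,v,z=None):
    z=p['z_map'][int(v),int(u)] if z is None else z
    K=p['K']; c=np.array([(u-K[0,2])/K[0,0]*z,(v-K[1,2])/K[1,1]*z,z])
    return np.array(p['R']).T@(c-np.array(p['t']))
def cloud(p):
    K=np.array(p['K']); z=p['z_map']; v,u=np.mgrid[:z.shape[0],:z.shape[1]]
    c=np.stack([(u-K[0,2])/K[0,0]*z,(v-K[1,2])/K[1,1]*z,z],-1)
    w=(c-np.array(p['t']).reshape(3))@np.array(p['R'])
    w[z==0]=np.nan
    return w
def proj(p,X):
    c=np.array(p['R'])@np.array(X)+np.array(p['t']).reshape(3); q=np.array(p['K'])@c; return q[:2]/q[2]
E
python3 - <<'E'
from h import *
s=read_state(); print({k:np.round(v,3) for k,v in s.items()})
for n in ('scene','top'):
    p=get_image(n); save(n+'0',p['image']); np.savez(n+'0.npz',**{k:p[k] for k in('image','z_map','K','R','t')})
    for q in ['tester','carriage','pin_grip','rack','marker','pointer','fin_grip','bottle_mid','can_mid','bin_mid','meter_mid']:
        print(n,q,[(np.round(d['box']).tolist(),round(d['score'],2)) for d in recognise(p,q)][:4])
E
```

```text
{'clock': np.float64(0.0), 'qpos': array([-1.197,  0.629,  0.038,  1.518, -0.027,  0.996, -0.02 ]), 'qd': array([ 0.   ,  0.   ,  0.001, -0.001, -0.001,  0.001,  0.   ]), 'tau': array([ 0.0000e+00, -5.6341e+01,  1.2260e+00, -1.9345e+01,  1.1000e-02,
        1.0000e-02,  0.0000e+00]), 'eef_pos': array([276.419, 587.539, 196.185]), 'tool_rot': array([-3.14 ,  0.   ,  2.702]), 'force': array([ 0.945, -0.674,  0.667]), 'torque': array([0.006, 0.019, 0.015]), 'width': np.float64(85.316)}
scene tester [([212.0, 186.0, 349.0, 313.0], 0.87)]
scene carriage [([280.0, 184.0, 333.0, 249.0], 0.89)]
scene pin_grip [([295.0, 194.0, 316.0, 224.0], 0.83)]
scene rack [([198.0, 145.0, 222.0, 188.0], 0.8), ([216.0, 156.0, 264.0, 215.0], 0.78)]
scene marker [([296.0, 254.0, 305.0, 262.0], 0.63), ([294.0, 196.0, 312.0, 225.0], 0.48), ([284.0, 185.0, 333.0, 244.0], 0.46)]
scene pointer [([281.0, 182.0, 332.0, 248.0], 0.88)]
scene fin_grip [([282.0, 187.0, 332.0, 243.0], 0.56)]
scene bottle_mid [([274.0, 149.0, 295.0, 185.0], 0.58)]
scene can_mid [([180.0, 162.0, 206.0, 220.0], 0.88)]
scene bin_mid [([320.0, 301.0, 416.0, 392.0], 0.62)]
scene meter_mid [([241.0, 357.0, 342.0, 418.0], 0.8)]
top tester [([226.0, 158.0, 320.0, 298.0], 0.8)]
top carriage [([264.0, 224.0, 302.0, 280.0], 0.69)]
top pin_grip [([264.0, 233.0, 296.0, 249.0], 0.7), ([219.0, 153.0, 318.0, 300.0], 0.24)]
top rack [([344.0, 181.0, 390.0, 231.0], 0.61), ([393.0, 174.0, 429.0, 206.0], 0.56)]
top marker []
top pointer [([258.0, 224.0, 306.0, 278.0], 0.78)]
top fin_grip [([259.0, 224.0, 308.0, 280.0], 0.97)]
top bottle_mid [([369.0, 258.0, 396.0, 282.0], 0.6)]
top can_mid [([351.0, 133.0, 381.0, 171.0], 0.95)]
top bin_mid [([117.0, 212.0, 174.0, 280.0], 0.9)]
top meter_mid [([122.0, 140.0, 164.0, 215.0], 0.67)]
```

View pics/scene0.png

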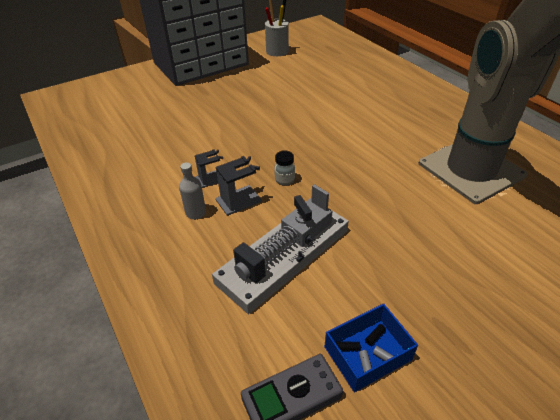

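View pics/top0.png

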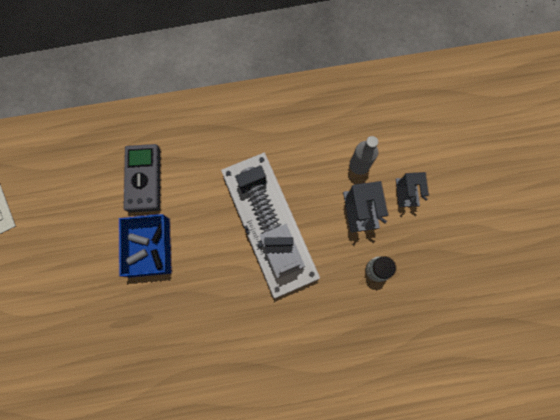

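Run:
```python
from h import *
for n,b in (('top0',(200,120,440,310)),('scene0',(170,130,360,330))):
    p=dict(np.load(n+'.npz')); im=p['image'][b[1]:b[3],b[0]:b[2]]; f=3
    save(n+'c',cv2.resize(im,None,fx=f,fy=f,interpolation=cv2.INTER_CUBIC)[:600])
p=dict(np.load('top0.npz')); print(p['K'],p['R'],p['t'])
for u,v in [(283,241),(270,262),(367,206),(411,190),(382,270),(366,150),(145,245),(143,178)]: print(u,v,world(p,u,v).round(1))
```

```text
[[400.73733579   0.         283.14665198]
 [  0.         400.73733579 212.45709054]
 [  0.           0.           1.        ]] [[-0.16844854 -0.98570396 -0.00357542]
 [-0.96359601  0.16543233 -0.21003541]
 [ 0.20762423 -0.0319349  -0.97768724]] [ 48.39990179 603.88479811 823.1442964 ]
283 241 [532.6 -42.  122.2]
270 262 [503.2  -7.3  34.5]
367 206 [ 578.6 -230.3  104.4]
411 190 [ 603.2 -340.8   75.7]
382 270 [ 442.6 -238.4   79.1]
366 150 [ 696.5 -250.5  119.6]
145 245 [594.8 275.1   1. ]
143 178 [744.2 251.9  40.1]
```

View pics/top0c.png

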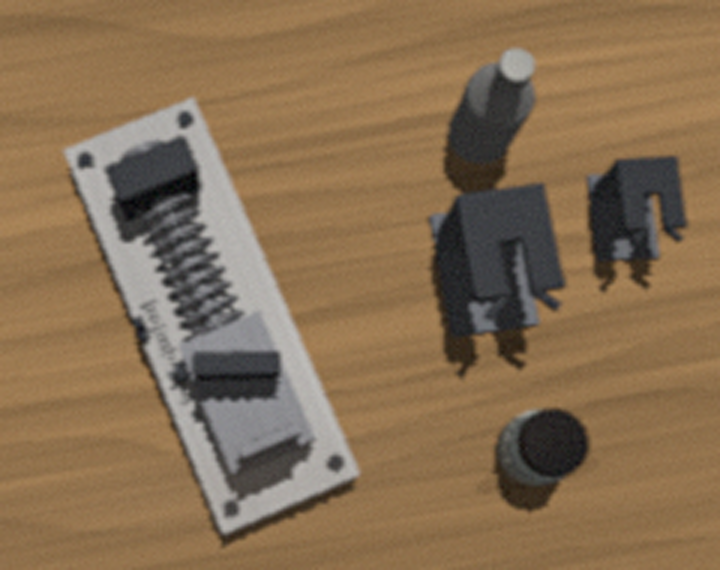

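View pics/scene0c.png

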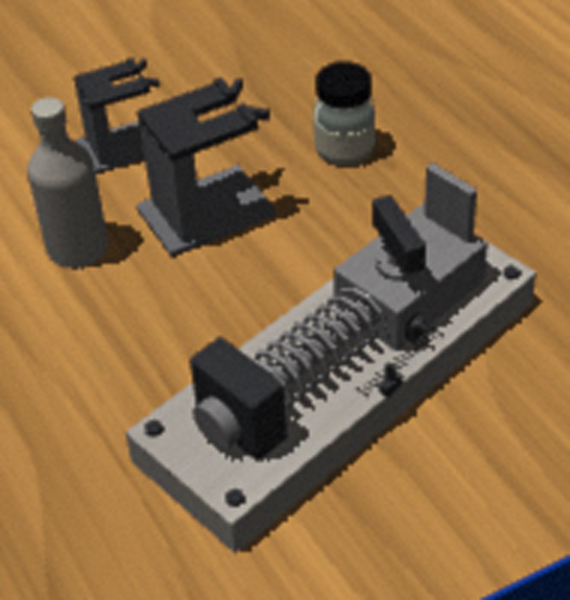

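```bash
cat > fit.py <<'E'
from h import *
def sel(W,z0,z1,box):
    m=(W[...,2]>z0)&(W[...,2]<z1)&(W[...,0]>box[0])&(W[...,0]<box[1])&(W[...,1]>box[2])&(W[...,1]<box[3])
    return W[m]
def rect(P):
    r=cv2.minAreaRect(P[:,:2].astype(np.float32)); return r
if __name__=='__main__':
  for n in('top0','scene0'):
    p=dict(np.load(n+'.npz')); W=cloud(p)
    for nm,z0,z1,b in (('bed',31,39,(350,760,-130,130)),('bar',117,127,(480,590,-100,20)),('fork',100,110,(480,680,-300,-160)),('fin',122,132,(430,530,-100,20)),('cartop',73,81,(400,590,-100,50)),('jar',70,90,(400,500,-280,-180)),('can',140,160,(600,750,-320,-180)),('block',90,99,(560,760,-80,80)),('fork2',65,85,(540,680,-400,-300))):
        P=sel(W,z0,z1,b)
        if len(P)<8: print(n,nm,len(P));continue
        r=rect(P); print(n,nm,len(P),'med z %.1f'%np.median(P[:,2]),'mean',P.mean(0).round(1),'rect',np.round(r[0],1),np.round(r[1],1),'ang',round(r[2],1), np.round(np.radians(r[2]),3))
E
python3 fit.py
```

```text
top0 bed 3821 med z 34.5 mean [587.3 -20.5  34.6] rect [593.5 -19.8] [320.4 110.2] ang 13.5 0.236
top0 bar 255 med z 121.8 mean [529.3 -36.7 121.9] rect [512.7 -35.9] [68.6 58.7] ang 4.4 0.077
top0 fork 1000 med z 104.7 mean [ 590.3 -239.2  104.8] rect [ 583.5 -239.1] [64.8 92.3] ang 89.1 1.555
top0 fin 107 med z 125.8 mean [486.9 -47.1 125.6] rect [501.5 -45.7] [58.4 42.5] ang 3.0 0.053
top0 cartop 1002 med z 76.6 mean [520.8 -36.7  76.6] rect [529.4 -35.2] [118.7  64. ] ang 13.5 0.235
top0 jar 423 med z 79.7 mean [ 447.4 -245.    79.6] rect [ 447.6 -245.3] [46.8 46.7] ang 49.5 0.864
top0 can 120 med z 149.1 mean [ 701.6 -258.1  148.3] rect [ 702.8 -258.8] [23.2 23. ] ang 51.6 0.901
top0 block 381 med z 94.3 mean [689.4   3.5  94.2] rect [690.2   3.5] [30.7 63.9] ang 13.1 0.228
top0 fork2 496 med z 74.2 mean [ 614.2 -357.1   74.2] rect [ 610.  -357.3] [47.7 65. ] ang 83.1 1.451
scene0 bed 2747 med z 34.9 mean [633.2   8.2  34.9] rect [593.9 -18.8] [322.  113.3] ang 13.4 0.234
scene0 bar 223 med z 121.6 mean [522.8 -35.6 121.8] rect [514.  -34.4] [71.4 60.7] ang 6.5 0.114
scene0 fork 595 med z 104.6 mean [ 590.8 -235.7  104.6] rect [ 584.2 -238.5] [69.6 93.1] ang 88.2 1.54
scene0 fin 78 med z 125.9 mean [486.  -44.8 125.4] rect [502.5 -42.9] [54.5 46. ] ang 7.3 0.127
scene0 cartop 721 med z 76.9 mean [529.2 -28.9  76.8] rect [529.5 -34.4] [118.8  66.7] ang 13.6 0.238
scene0 jar 217 med z 79.7 mean [ 451.1 -240.7   78.8] rect [ 449.2 -243.9] [50.1 46.9] ang 68.6 1.197
scene0 can 89 med z 149.1 mean [ 705.2 -254.5  147.8] rect [ 703.4 -256.9] [23.9 24.5] ang 6.5 0.113
scene0 block 382 med z 94.4 mean [692.    6.9  94.3] rect [691.7   5.1] [30.7 64.3] ang 13.4 0.234
scene0 fork2 290 med z 74.2 mean [ 615.5 -353.8   73.7] rect [ 610.6 -355.8] [49.  66.1] ang 84.7 1.479
```

Run:
```python
from fit import *
for n in('top0','scene0'):
    p=dict(np.load(n+'.npz')); W=cloud(p)
    P=sel(W,115,126,(500,590,-100,20)); r=rect(P); print(n,'bar',len(P),P.mean(0).round(1),np.round(r[0],1),np.round(r[1],1),round(r[2],1))
    c=P[:,:2]-P[:,:2].mean(0); u,s,v=np.linalg.svd(c); print('  pca dir deg',np.degrees(np.arctan2(v[0,1],v[0,0])))
    P=sel(W,117,130,(440,498,-100,20)); r=rect(P); print(n,'fin',len(P),P.mean(0).round(1),np.round(r[0],1),np.round(r[1],1),round(r[2],1))
    P=sel(W,102,107.5,(557,680,-300,-180)); r=rect(P); print(n,'fork',len(P),np.round(r[0],1),np.round(r[1],1),round(r[2],1))
    # edges: per-x bins y min / max and notch
    for x0 in range(536,636,6):
        Q=sel(W,101,109.5,(x0,x0+6,-300,-180)); 
        if len(Q)<3: continue
        y=np.sort(Q[:,1]); g=np.diff(y); i=g.argmax(); print('  ',x0+3,len(Q),'ymin %.1f max %.1f'%(y[0],y[-1]),'gap',(y[i].round(1),y[i+1].round(1)) if g[i]>8 else '', 'z %.1f'%np.median(Q[:,2]))
```

```text
top0 bar 236 [534.6 -34.  121.3] [534.6 -34.1] [57.2 16.4] 80.4
  pca dir deg -97.7830303920492
top0 fin 92 [479.2 -46.8 126.1] [479.4 -46.6] [ 8.  42.9] 13.6
top0 fork 802 [ 593.3 -239.4] [64.8 72.8] 89.3
   539 12 ymin -263.0 max -211.9 gap (np.float64(-256.3), np.float64(-218.4)) z 104.6
   545 26 ymin -263.1 max -212.0 gap (np.float64(-251.2), np.float64(-222.6)) z 104.4
   551 40 ymin -268.8 max -208.8 gap (np.float64(-246.0), np.float64(-229.1)) z 105.6
   557 63 ymin -270.1 max -206.9 gap (np.float64(-247.2), np.float64(-229.3)) z 107.4
   563 61 ymin -271.2 max -207.1 gap (np.float64(-247.1), np.float64(-230.0)) z 104.7
   569 60 ymin -270.1 max -206.7 gap (np.float64(-246.9), np.float64(-230.1)) z 104.4
   575 63 ymin -270.2 max -207.2 gap (np.float64(-247.7), np.float64(-230.5)) z 104.7
   581 60 ymin -270.4 max -207.7 gap (np.float64(-247.3), np.float64(-230.3)) z 104.6
   587 62 ymin -270.8 max -207.8 gap (np.float64(-246.7), np.float64(-230.9)) z 104.9
   593 79 ymin -270.3 max -207.5 gap  z 104.9
   599 80 ymin -271.6 max -208.2 gap  z 104.6
   605 85 ymin -271.9 max -2
[... 809 characters left out ...]
45.1), np.float64(-227.4)) z 104.7
   569 38 ymin -268.4 max -203.2 gap (np.float64(-245.4), np.float64(-230.9)) z 104.5
   575 34 ymin -269.5 max -205.1 gap (np.float64(-245.1), np.float64(-229.0)) z 104.6
   581 36 ymin -269.8 max -204.1 gap (np.float64(-245.7), np.float64(-230.2)) z 104.5
   587 36 ymin -273.4 max -204.7 gap (np.float64(-244.2), np.float64(-229.8)) z 104.9
   593 41 ymin -272.4 max -204.3 gap  z 104.3
   599 45 ymin -272.0 max -205.7 gap  z 104.6
   605 48 ymin -271.9 max -204.4 gap  z 104.5
   611 43 ymin -271.2 max -205.6 gap  z 104.6
   617 48 ymin -268.0 max -207.4 gap  z 104.8
   623 48 ymin -271.8 max -206.8 gap  z 104.4
   629 37 ymin -267.4 max -207.6 gap  z 104.3
```

```bash
cat > plan.py <<'E'
from h import *
def plan(tx,ty,tz,yaw,claw,smax=0.036,rmax=0.09,s=None):
    s=s or read_state(); p=np.array(s['eef_pos'],float); y=s['tool_rot'][2]
    dy=(yaw-y+np.pi)%(2*np.pi)-np.pi; d=np.array([tx,ty,tz])-p
    n=int(max(1,np.ceil(np.linalg.norm(d)/1000/smax),np.ceil(abs(dy)/rmax)))
    print('pose',p.round(1),np.round(s['tool_rot'],3),'d',d.round(1),'dyaw',round(dy,3),'n',n,'w',round(float(s['width']),1),'t',round(float(s['clock']),2))
    rows=[]
    for i in range(n):
        a=y+dy*i/n; st=d/n/1000
        tx_=np.cos(a)*st[0]+np.sin(a)*st[1]; ty_=np.sin(a)*st[0]-np.cos(a)*st[1]
        rows.append([claw,round(tx_,4),round(ty_,4),round(-st[2],4),round(-dy/n,4)])
    print(rows)
if __name__=='__main__':
    import sys; plan(*map(float,sys.argv[1:]))
E
python3 plan.py 535 -34 200 1.414 1
```

```text
pose [276.7 588.2 197.1] [-3.142 -0.     2.702] d [ 258.3 -622.2    2.9] dyaw -1.288 n 19 w 85.4 t 1.2
[[1.0, np.float64(-0.0262), np.float64(-0.0238), np.float64(-0.0002), np.float64(0.0678)], [1.0, np.float64(-0.0278), np.float64(-0.022), np.float64(-0.0002), np.float64(0.0678)], [1.0, np.float64(-0.0292), np.float64(-0.0201), np.float64(-0.0002), np.float64(0.0678)], [1.0, np.float64(-0.0305), np.float64(-0.0181), np.float64(-0.0002), np.float64(0.0678)], [1.0, np.float64(-0.0317), np.float64(-0.0159), np.float64(-0.0002), np.float64(0.0678)], [1.0, np.float64(-0.0327), np.float64(-0.0138), np.float64(-0.0002), np.float64(0.0678)], [1.0, np.float64(-0.0335), np.float64(-0.0115), np.float64(-0.0002), np.float64(0.0678)], [1.0, np.float64(-0.0342), np.float64(-0.0092), np.float64(-0.0002), np.float64(0.0678)], [1.0, np.float64(-0.0348), np.float64(-0.0069), np.float64(-0.0002), np.float64(0.0678)], [1.0, np.float64(-0.0352), np.float64(-0.0045), np.float64(-0.0002), np.float64(0.0678)], [1.0, np.float64(-0.0354), np.float64(-0.0021), np.float64(-0.0002), np.float64(0.0678)], [1.0, np.float64(-0.0355), np.float64(0.0003), np.float64(-0.0002), np.float64(0.0678)], [1.0, np.float64(-0.0354), np.float64(0.0027), np.float64(-0.0002), np.float64(0.0678)], [1.0, np.float64(-0.0351), np.float64(0.0051), np.float64(-0.0002), np.float64(0.0678)], [1.0, np.float64(-0.0347), np.float64(0.0074), np.float64(-0.0002), np.float64(0.0678)], [1.0, np.float64(-0.0341), np.float64(0.0098), np.float64(-0.0002), np.float64(0.0678)], [1.0, np.float64(-0.0333), np.float64(0.0121), np.float64(-0.0002), np.float64(0.0678)], [1.0, np.float64(-0.0324), np.float64(0.0143), np.float64(-0.0002), np.float64(0.0678)], [1.0, np.float64(-0.0314), np.float64(0.0165), np.float64(-0.0002), np.float64(0.0678)]]
```

Request:
send_rows:
  rows:
    - [1,-0.026,-0.024,0,0.068]
    - [1,-0.028,-0.022,0,0.068]
    - [1,-0.029,-0.02,0,0.068]
    - [1,-0.0305,-0.018,0,0.068]
    - [1,-0.032,-0.016,0,0.068]
    - [1,-0.033,-0.014,0,0.068]
    - [1,-0.0335,-0.0115,0,0.068]
    - [1,-0.034,-0.009,0,0.068]
    - [1,-0.035,-0.007,0,0.068]
    - [1,-0.035,-0.0045,0,0.068]
    - [1,-0.0355,-0.002,0,0.068]
    - [1,-0.0355,0,0,0.068]

```text
clock: 2.2
eef_pos: [436.3, 188.2, 194.5]
tool_rot: [3.137, -0.012, 1.866]
force: [1.2, 1.2, 0.1]
width: 85.1
```

```bash
sed -i 's/    print(rows)/    print(np.array(rows).tolist())/' plan.py; python3 plan.py 525 -34 215 1.414 1
```

```text
pose [436.3 188.2 194.5] [ 3.137 -0.012  1.866] d [  88.7 -222.2   20.5] dyaw -0.452 n 7 w 85.1 t 2.2
[[1.0, -0.0341, 0.0029, -0.0029, 0.0645], [1.0, -0.0338, 0.0051, -0.0029, 0.0645], [1.0, -0.0334, 0.0073, -0.0029, 0.0645], [1.0, -0.0329, 0.0094, -0.0029, 0.0645], [1.0, -0.0322, 0.0115, -0.0029, 0.0645], [1.0, -0.0314, 0.0136, -0.0029, 0.0645], [1.0, -0.0304, 0.0155, -0.0029, 0.0645]]
```

Request:
send_rows:
  rows:
    - [1,-0.034,0.003,-0.003,0.0645]
    - [1,-0.034,0.005,-0.003,0.0645]
    - [1,-0.0335,0.0075,-0.003,0.0645]
    - [1,-0.033,0.0095,-0.003,0.0645]
    - [1,-0.032,0.0115,-0.003,0.0645]
    - [1,-0.0315,0.0135,-0.003,0.0645]
    - [1,-0.0305,0.0155,-0.003,0.0645]
    - [1,0,0,0,0]
    - [1,0,0,0,0]

```text
clock: 2.95
eef_pos: [529.0, -57.2, 216.4]
tool_rot: [3.134, -0.01, 1.377]
force: [-0.4, 1.0, -0.3]
width: 85.2
```

```bash
cat >> h.py <<'E'
def rpy(r):
    from scipy.spatial.transform import Rotation as Ro
    return Ro.from_euler('xyz',r).as_matrix()
def wrist():
    s=read_state(); p=get_image('wrist'); T=np.array(p['tool_from_camera']); Rt=rpy(s['tool_rot'])
    Rc=Rt@T[:3,:3]; o=Rt@T[:3,3]+np.array(s['eef_pos'])
    p['R']=Rc.T; p['t']=-Rc.T@o; return s,p
E
python3 - <<'E'
from h import *
s,p=wrist(); print(s['eef_pos'],s['tool_rot']); save('w1',p['image']); np.savez('w1.npz',**{k:p[k] for k in('image','z_map','K','R','t')})
for q in ['pin_grip','marker','pointer','fin_grip']:
    print(q,[(np.round(d['box']).tolist(),round(d['score'],2)) for d in recognise(p,q)][:3])
E
```

```text
[529.01820912 -57.22978109 216.38745612] [ 3.13384644 -0.01048387  1.37687991]
pin_grip [([263.0, 136.0, 294.0, 204.0], 0.8)]
marker [([303.0, 89.0, 322.0, 98.0], 0.6)]
pointer [([204.0, 119.0, 321.0, 224.0], 0.86), ([309.0, 267.0, 390.0, 361.0], 0.54)]
fin_grip [([207.0, 114.0, 322.0, 226.0], 0.58)]
```

View pics/w1.png

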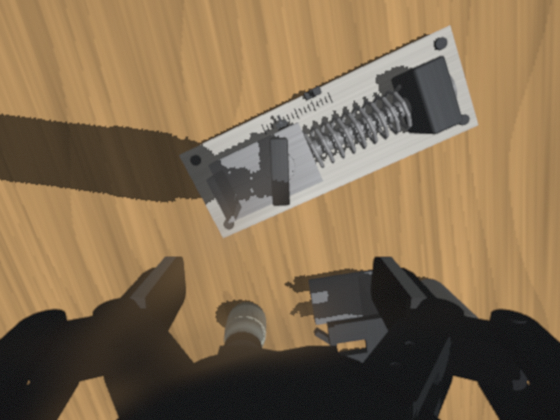

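Run:
```python
from fit import *
p=dict(np.load('w1.npz')); W=cloud(p)
for nm,z0,z1,b in (('bed',31,39,(350,760,-130,130)),('bar',115,127,(500,590,-100,20)),('fin',120,132,(430,500,-100,20)),('cartop',73,81,(400,590,-100,50)),('block',90,99,(560,760,-80,80)),('fork',102,107.5,(557,680,-300,-180))):
    P=sel(W,z0,z1,b)
    if len(P)<8: print(nm,len(P));continue
    r=rect(P); print(nm,len(P),P.mean(0).round(1),np.round(r[0],1),np.round(r[1],1),round(r[2],1))
# tester frame points near marker/pointer
a=0.235; R=np.array([[np.cos(a),np.sin(a)],[-np.sin(a),np.cos(a)]])
for n in('w1','top0','scene0'):
    p=dict(np.load(n+'.npz')); W=cloud(p); T=W.copy(); T[...,:2]=(W[...,:2]-[593.5,-19.8])@R.T
    m=(T[...,1]>37)&(T[...,1]<75)&(T[...,2]>41)&(T[...,2]<70)&(abs(T[...,0])<130)
    v,u=np.nonzero(m)
    print(n)
    for i in np.argsort(T[m][:,0]): print('   ',u[i],v[i],T[v[i],u[i]].round(1)) if n!='scene0' or i%2==0 else 0
im=p['image']
p=dict(np.load('w1.npz')); save('w1c',cv2.resize(p['image'][60:240,180:400],None,fx=3.3,fy=3.3,interpolation=cv2.INTER_CUBIC))
```

```text
bed 14123 [605.2  -7.1  35.6] [594.4 -17. ] [320.9 110.3] 13.5
bar 1222 [536.1 -29.9 122.3] [535.9 -30.9] [59.8 16. ] 81.2
fin 512 [481.1 -43.2 126.7] [480.6 -44.1] [ 8.4 43.8] 13.5
cartop 4482 [525.4 -31.6  77.5] [530.5 -32.3] [118.4  64.2] 13.4
block 2480 [689.7   6.9  95.2] [691.2   6.1] [30.8 63.9] 13.4
fork 1356 [ 587.6 -221.2  105.3] [ 586.7 -229.7] [52.4 59.6] 89.1
w1
    275 124 [-44.6  41.9  53.7]
    276 126 [-44.5  39.6  60.3]
    277 128 [-44.4  37.4  61.1]
    276 125 [-44.1  40.5  60.2]
    277 127 [-44.   38.3  60.5]
    276 124 [-43.6  41.4  60. ]
    277 126 [-43.5  39.2  60.4]
    276 123 [-43.2  42.3  61. ]
    277 125 [-43.1  40.1  61.3]
    278 127 [-43.   37.8  61.4]
    277 124 [-42.7  41.   59.3]
    278 126 [-42.6  38.7  61.3]
    277 123 [-42.3  41.9  61.3]
    278 125 [-42.2  39.7  61.1]
    279 127 [-42.1  37.4  60.6]
    278 124 [-41.7  40.6  58.9]
    279 126 [-41.7  38.3  61.7]
    278 123 [-41.3  41.5  58.8]
    279 125 [-41.3  39.2  61.6]
    278 122 [-40.9  42.4  60.4]
    279 124 [-40.8  40.1  61.3]
    280 126 [-40.7  37.9  61.9]
    279 123 [-40.4
[... 7878 characters left out ...]
5.7]
    303 255 [-3.9 55.1 43.5]
    302 254 [-3.6 52.5 44.9]
    303 256 [-1.7 57.1 43.7]
    302 257 [ 1.9 57.6 43.9]
    301 256 [ 3.5 56.1 47.3]
    301 255 [ 3.7 56.2 50.9]
    300 253 [ 3.8 53.4 55.2]
    299 256 [ 4.2 51.  43.8]
    299 251 [ 4.7 51.2 60.7]
    300 257 [ 4.8 54.5 43.8]
    298 254 [ 4.8 48.6 48.9]
    299 255 [ 5.  51.7 48.3]
    300 254 [ 5.1 54.5 53.9]
    300 252 [ 5.3 54.7 60.8]
    298 252 [ 5.6 49.3 56.7]
    298 253 [ 6.3 49.9 54.5]
    300 258 [ 7.9 57.3 45.5]
    298 257 [ 8.3 51.9 44.8]
    298 258 [10.1 53.6 44.5]
    299 260 [11.  57.3 41.7]
    296 258 [12.3 49.8 43.1]
    299 259 [12.4 58.6 47.3]
    297 259 [12.8 53.2 43.1]
    297 260 [13.8 54.1 41.5]
```

View pics/w1c.png

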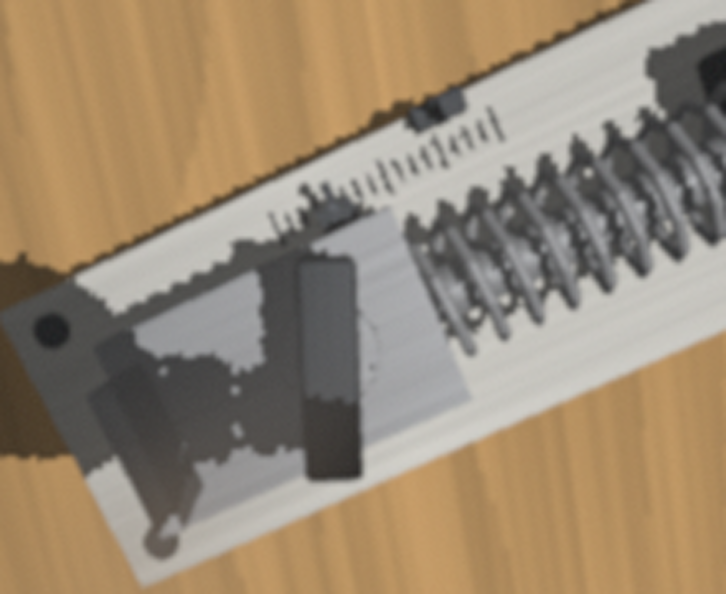

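```bash
python3 plan.py 535.5 -32 150 1.417 0 0.02
```

```text
pose [528.3 -54.  216.2] [ 3.135 -0.011  1.382] d [  7.2  22.  -66.2] dyaw 0.035 n 4 w 85.1 t 3.2
[[0.0, 0.0057, 0.0007, 0.0165, -0.0086], [0.0, 0.0057, 0.0008, 0.0165, -0.0086], [0.0, 0.0057, 0.0008, 0.0165, -0.0086], [0.0, 0.0057, 0.0009, 0.0165, -0.0086]]
```

Request:
send_rows:
  rows:
    - [0,0.006,0.001,0.014,-0.009]
    - [0,0.006,0.001,0.014,-0.009]
    - [0,0.005,0.001,0.014,-0.009]
    - [0,0.003,0,0.01,-0.009]
    - [0,0,0,0,0]
    - [0,0,0,0,0]
    - [0,0,0,0,0]

```text
clock: 3.78
eef_pos: [534.8, -24.9, 163.3]
tool_rot: [3.135, -0.015, 1.434]
force: [0.5, -0.4, 0.0]
width: 42.7
```

```bash
python3 - <<'E'
from fit import *
s,p=wrist(); print(s['eef_pos'],s['tool_rot'],s['width'],s['qd'].round(3)); save('w2',p['image']); W=cloud(p)
for nm,z0,z1,b in (('bed',31,39,(350,760,-130,130)),('bar',115,127,(510,590,-100,20)),('fin',120,132,(430,500,-100,20)),('block',90,99,(560,760,-80,80)),('fork',102,107.5,(557,680,-300,-180))):
    P=sel(W,z0,z1,b)
    if len(P)<8: print(nm,len(P));continue
    r=rect(P); print(nm,len(P),P.mean(0).round(1),np.round(r[0],1),np.round(r[1],1),round(r[2],1))
print(read_state()['eef_pos'])
E
python3 plan.py 535.5 -32 90.5 1.417 0 0.02
```

```text
[534.75852551 -24.91507629 163.28380566] [ 3.13457283 -0.01508545  1.43446519] 42.74820603503116 [-0.007 -0.007  0.003 -0.004  0.006  0.004 -0.002]
bed 15875 [608.6   1.2  35.5] [594.2 -16.5] [321.4 111.9] 13.4
bar 1674 [536.1 -29.  122.2] [536.1 -30.7] [59.4 16. ] 81.4
fin 400 [478.9 -32.9 126.3] [478.3 -33.5] [ 8.1 22.2] 13.1
block 3299 [689.3   7.6  95.1] [691.1   6.3] [30.8 63.9] 13.5
fork 72 [ 626.7 -206.9  104.6] [ 627.1 -206.3] [ 6.9 12.2] 50.5
[534.99429092 -25.08527295 163.54563198]
pose [535.  -25.1 163.5] [ 3.134 -0.015  1.434] d [  0.5  -6.9 -73. ] dyaw -0.017 n 4 w 42.8 t 3.83
[[0.0, -0.0017, 0.0004, 0.0183, 0.0043], [0.0, -0.0017, 0.0004, 0.0183, 0.0043], [0.0, -0.0017, 0.0004, 0.0183, 0.0043], [0.0, -0.0017, 0.0004, 0.0183, 0.0043]]
```

View pics/w2.png

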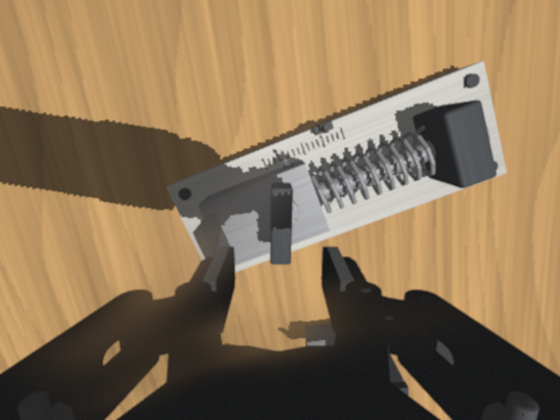

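Request:
send_rows:
  rows:
    - [0,-0.002,0.0004,0.016,0.005]
    - [0,-0.002,0.0004,0.016,0.005]
    - [0,-0.001,0.0002,0.016,0.004]
    - [0,-0.001,0,0.012,0]
    - [0,0,0,0.006,0]
    - [0,0,0,0,0]
    - [0,0,0,0,0]

```text
clock: 4.42
eef_pos: [541.1, -32.9, 101.1]
tool_rot: [3.122, -0.016, 1.417]
force: [0.2, -0.7, 0.8]
width: 42.5
```

```bash
python3 plan.py 535.7 -31.5 90.5 1.417 0 0.02
```

```text
pose [541.1 -32.9 101.1] [ 3.122 -0.016  1.417] d [ -5.4   1.4 -10.6] dyaw -0.0 n 1 w 42.5 t 4.42
[[0.0, 0.0006, -0.0055, 0.0106, 0.0]]
```

Request:
send_rows:
  rows:
    - [0,0.0003,-0.003,0.005,0]
    - [0,0.0003,-0.002,0.005,0]
    - [0,0,0,0,0]
    - [0,0,0,0,0]

```text
clock: 4.75
eef_pos: [537.8, -31.4, 92.6]
tool_rot: [3.117, -0.017, 1.417]
force: [0.5, -0.5, -0.1]
width: 42.9
```

```bash
python3 plan.py 535.7 -31.5 90.5 1.417 0 0.02
```

```text
pose [537.8 -31.4  92.6] [ 3.117 -0.017  1.417] d [-2.1 -0.1 -2.1] dyaw -0.0 n 1 w 42.9 t 4.75
[[0.0, -0.0004, -0.002, 0.0021, 0.0002]]
```

Request:
send_rows:
  rows:
    - [0,0,-0.002,0.002,0]
    - [-1,0,0,0,0]
    - [-1,0,0,0,0]
    - [-1,0,0,0,0]
    - [-1,0,0,0,0]
    - [-1,0,0,0,0]
    - [-1,0,0,0,0]
    - [-1,0,0,0,0]

```text
clock: 5.42
eef_pos: [536.4, -30.8, 91.2]
tool_rot: [3.115, -0.017, 1.418]
force: [-0.2, -1.1, -0.2]
width: -0.2
```

Run:
```python
from fit import *
s,p=wrist(); print({k:np.round(v,3) for k,v in s.items()}); save('w3',p['image'])
```

```text
{'clock': np.float64(5.417), 'qpos': array([-0.2  ,  0.629,  0.324,  1.968, -0.38 ,  0.575,  0.23 ]), 'qd': array([-0.   , -0.001, -0.001, -0.001,  0.001,  0.001,  0.   ]), 'tau': array([-3.0000e-03, -4.7947e+01,  4.6400e+00, -1.2352e+01, -5.0000e-02,
       -9.9000e-02,  0.0000e+00]), 'eef_pos': array([536.366, -30.821,  91.189]), 'tool_rot': array([ 3.115, -0.017,  1.418]), 'force': array([-0.24 , -1.108, -0.241]), 'torque': array([-0.002,  0.064, -0.008]), 'width': np.float64(-0.151)}
```

View pics/w3.png

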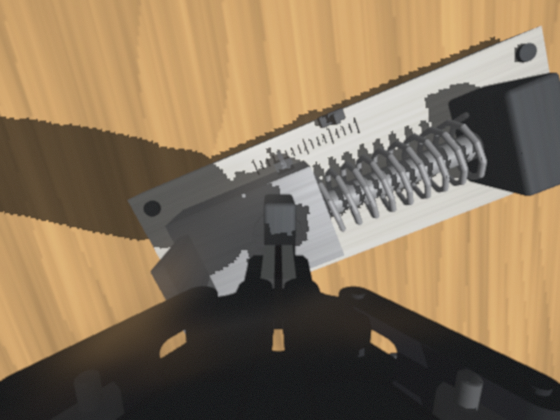

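Run:
```python
from fit import *
s,p=wrist(); W=cloud(p); print(np.array(p['tool_from_camera']).round(3))
for v in range(190,330,8):
    print(v,[W[v,u].round(0).tolist() for u in (262,272,280,290,300)])
save('w3c',cv2.resize(p['image'][170:350,190:370],None,fx=3.3,fy=3.3,interpolation=cv2.INTER_CUBIC))
for n in ('scene','top'):
    q=get_image(n); save(n+'3',q['image']); b=(240,170,360,270) if n=='scene' else (230,180,350,290)
    save(n+'3c',cv2.resize(q['image'][b[1]:b[3],b[0]:b[2]],None,fx=5,fy=5,interpolation=cv2.INTER_CUBIC))
```

```text
[[-1.00000e-03 -9.65000e-01 -2.63000e-01  6.68970e+01]
 [ 1.00000e+00 -1.00000e-03  0.00000e+00 -2.76000e-01]
 [-0.00000e+00 -2.63000e-01  9.65000e-01 -1.77391e+02]
 [ 0.00000e+00  0.00000e+00  0.00000e+00  1.00000e+00]]
190 [[531.0, -2.0, 77.0], [537.0, -3.0, 78.0], [542.0, -4.0, 76.0], [548.0, -5.0, 78.0], [554.0, -6.0, 78.0]]
198 [[530.0, -8.0, 77.0], [537.0, -1.0, 113.0], [541.0, -2.0, 111.0], [546.0, -3.0, 112.0], [554.0, -11.0, 77.0]]
206 [[529.0, -13.0, 77.0], [537.0, -3.0, 122.0], [541.0, -3.0, 123.0], [545.0, -4.0, 122.0], [553.0, -16.0, 78.0]]
214 [[528.0, -17.0, 79.0], [536.0, -7.0, 122.0], [540.0, -7.0, 123.0], [545.0, -8.0, 123.0], [552.0, -22.0, 78.0]]
222 [[528.0, -21.0, 84.0], [536.0, -11.0, 123.0], [539.0, -11.0, 122.0], [544.0, -12.0, 122.0], [552.0, -26.0, 79.0]]
230 [[527.0, -26.0, 84.0], [535.0, -15.0, 122.0], [539.0, -15.0, 124.0], [544.0, -16.0, 122.0], [551.0, -31.0, 83.0]]
238 [[526.0, -31.0, 84.0], [534.0, -19.0, 122.0], [538.0, -19.0, 123.0], [543.0, -21.0, 122.0], [550.0, -36.0, 84.0]]
246 [[525.0, -36.0, 85.0], [534.0, -19.0, 132.0], [538.0, -20.0, 132.0]
[... 538 characters left out ...]
-19.0, 171.0], [533.0, -23.0, 164.0], [536.0, -24.0, 163.0], [540.0, -20.0, 171.0], [543.0, -19.0, 174.0]]
294 [[530.0, -19.0, 177.0], [533.0, -24.0, 168.0], [536.0, -27.0, 163.0], [540.0, -20.0, 176.0], [543.0, -20.0, 177.0]]
302 [[531.0, -19.0, 182.0], [533.0, -25.0, 172.0], [535.0, -31.0, 163.0], [539.0, -20.0, 181.0], [542.0, -20.0, 182.0]]
310 [[532.0, -14.0, 193.0], [532.0, -28.0, 172.0], [535.0, -34.0, 164.0], [539.0, -21.0, 185.0], [542.0, -16.0, 194.0]]
318 [[531.0, -16.0, 195.0], [532.0, -31.0, 173.0], [534.0, -37.0, 164.0], [539.0, -21.0, 189.0], [542.0, -16.0, 198.0]]
326 [[531.0, -17.0, 197.0], [531.0, -34.0, 172.0], [nan, nan, nan], [538.0, -23.0, 189.0], [541.0, -16.0, 200.0]]
```

View pics/w3c.png

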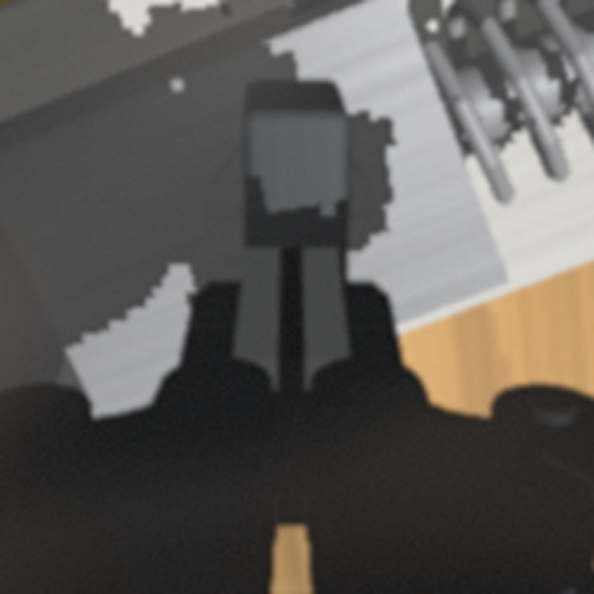

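View pics/scene3c.png

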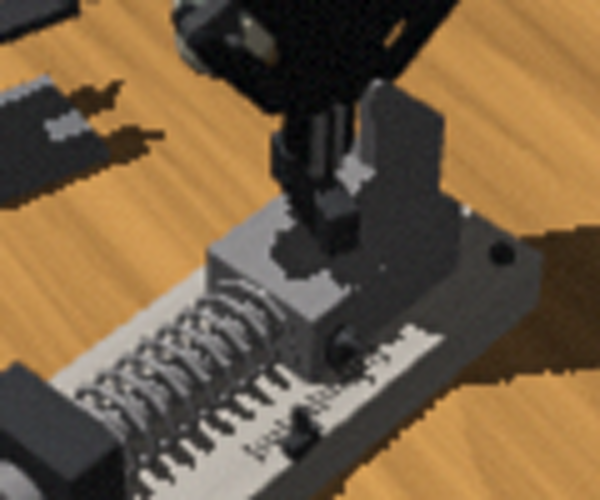

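View pics/top3c.png

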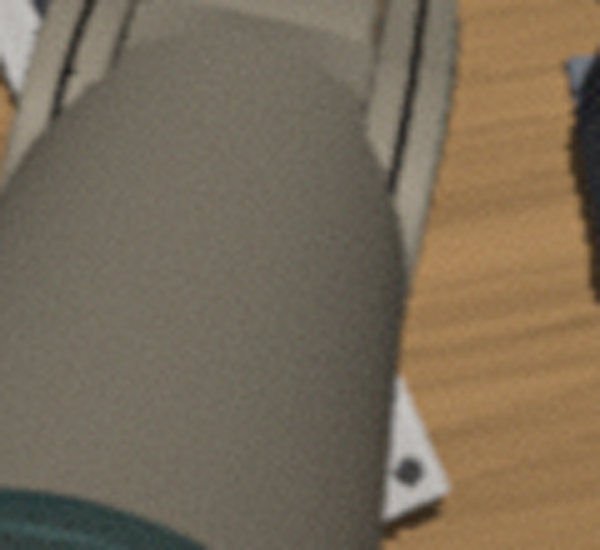

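Run:
```python
from fit import *
s,p=wrist(); T=np.array(p['tool_from_camera']); K=np.array(p['K']); Ti=np.linalg.inv(T)
for X in [(0,0,0),(11,0,0),(11,0,-20),(11,0,-41),(0,0,-41),(11,21,0),(11,21,-41)]:
    c=Ti@np.array([*X,1]); q=K@c[:3]; print(X,(q[:2]/q[2]).round(0),c[2].round(0))
print(s['width'])
```

```text
(0, 0, 0) [278. 238.] 189.0
(11, 0, 0) [278. 221.] 186.0
(11, 0, -20) [278. 232.] 167.0
(11, 0, -41) [278. 247.] 146.0
(0, 0, -41) [278. 269.] 149.0
(11, 21, 0) [313. 221.] 186.0
(11, 21, -41) [323. 247.] 146.0
0.08625540746763503
```

Run:
```python
import cv2; from h import save
i=cv2.imread('pics/w2.png'); save('w2c',cv2.resize(i[220:360,170:390],None,fx=3.3,fy=3.3,interpolation=cv2.INTER_CUBIC))
```

```text
(no output)
```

View pics/w2c.png

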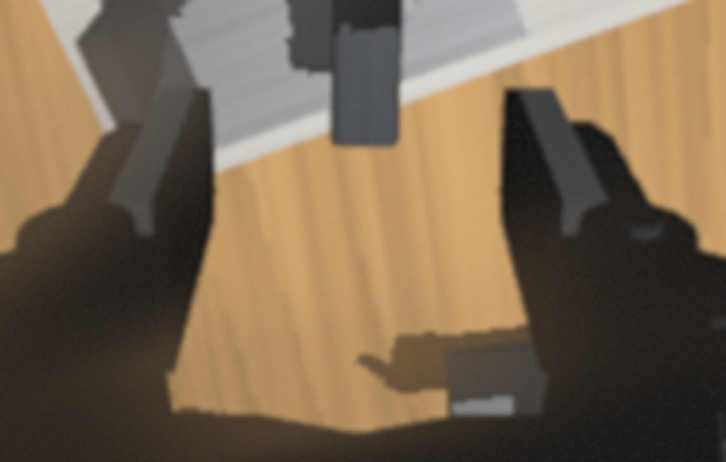

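Request:
send_rows:
  rows:
    - [0,0,0,0,0]
    - [0,0,0,0,0]
    - [0,0,0,0,0]
    - [0,0,0,0,0]

```text
clock: 6.0
eef_pos: [536.3, -30.8, 91.1]
tool_rot: [3.115, -0.017, 1.418]
force: [-0.2, 0.2, 0.7]
width: 42.5
```

Run:
```python
from fit import *
s,p=wrist(); print(s['eef_pos'],s['width'],s['force']); save('w4',p['image']); W=cloud(p); Rt=rpy(s['tool_rot']); L=(W-s['eef_pos'])@Rt
save('w4c',cv2.resize(p['image'][170:350,170:390],None,fx=3.3,fy=3.3,interpolation=cv2.INTER_CUBIC))
for v in range(220,310,6): print(v,[(u,L[v,u].round(0).tolist()) for u in (225,230,235,325,330,335)])
```

```text
[536.3177258  -30.83613311  91.14559562] 42.45768730902978 [-0.21351876  0.2143929   0.71477643]
220 [(225, [8.0, -34.0, 12.0]), (230, [7.0, -31.0, 14.0]), (235, [8.0, -28.0, 12.0]), (325, [7.0, 30.0, 15.0]), (330, [7.0, 33.0, 14.0]), (335, [-6.0, 45.0, 56.0])]
226 [(225, [4.0, -34.0, 13.0]), (230, [3.0, -31.0, 14.0]), (235, [4.0, -28.0, 13.0]), (325, [3.0, 31.0, 16.0]), (330, [4.0, 33.0, 13.0]), (335, [-11.0, 45.0, 57.0])]
232 [(225, [-0.0, -34.0, 13.0]), (230, [-1.0, -31.0, 13.0]), (235, [-1.0, -28.0, 14.0]), (325, [-1.0, 30.0, 14.0]), (330, [-2.0, 34.0, 16.0]), (335, [-1.0, 37.0, 14.0])]
238 [(225, [-5.0, -35.0, 14.0]), (230, [-4.0, -31.0, 12.0]), (235, [-4.0, -28.0, 13.0]), (325, [-5.0, 31.0, 14.0]), (330, [-6.0, 34.0, 16.0]), (335, [-5.0, 37.0, 13.0])]
244 [(225, [-9.0, -35.0, 13.0]), (230, [-9.0, -31.0, 13.0]), (235, [-9.0, -28.0, 13.0]), (325, [-9.0, 31.0, 15.0]), (330, [-9.0, 34.0, 14.0]), (335, [-9.0, 37.0, 13.0])]
250 [(225, [12.0, -24.0, -45.0]), (230, [12.0, -22.0, -45.0]), (235, [-13.0, -28.0, 13.0]), (325, [12.0, 21.0, -47.0]), (330, [12.0, 23.0, -46.0]), (335, [11.0, 2
[... 880 characters left out ...]
]
286 [(225, [4.0, -22.0, -64.0]), (230, [-3.0, -22.0, -52.0]), (235, [-39.0, -29.0, 13.0]), (325, [-3.0, 21.0, -52.0]), (330, [4.0, 21.0, -64.0]), (335, [9.0, 21.0, -74.0])]
292 [(225, [1.0, -22.0, -64.0]), (230, [-6.0, -22.0, -53.0]), (235, [-44.0, -30.0, 13.0]), (325, [-6.0, 21.0, -52.0]), (330, [1.0, 21.0, -64.0]), (335, [7.0, 21.0, -74.0])]
298 [(225, [-2.0, -22.0, -64.0]), (230, [-9.0, -22.0, -53.0]), (235, [-73.0, -36.0, 54.0]), (325, [-8.0, 21.0, -53.0]), (330, [-2.0, 21.0, -64.0]), (335, [5.0, 21.0, -74.0])]
304 [(225, [-4.0, -22.0, -66.0]), (230, [-100.0, -46.0, 88.0]), (235, [-100.0, -41.0, 87.0]), (325, [-102.0, 46.0, 90.0]), (330, [-3.0, 21.0, -66.0]), (335, [2.0, 21.0, -74.0])]
```

View pics/w4c.png

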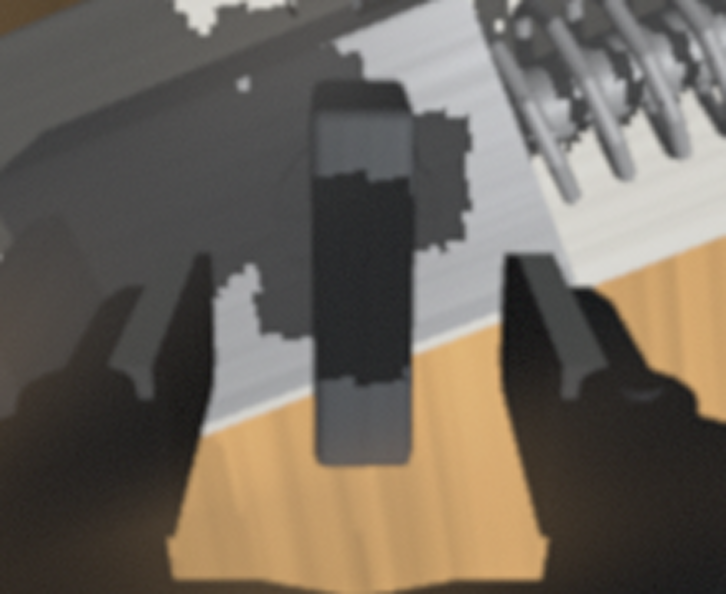

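Request:
send_rows:
  rows:
    - [0,0,0,0.01,0]
    - [0,0,0,0.012,0]
    - [0,0,0,0.01,0]
    - [0,0,0,0.004,0]
    - [0,0,0,0,0]
    - [0,0,0,0,0]

```text
clock: 6.6
eef_pos: [537.3, -30.3, 51.4]
tool_rot: [3.116, -0.017, 1.418]
force: [-0.9, 0.3, 0.1]
width: 42.9
```

Run:
```python
from fit import *
s,p=wrist(); print(s['eef_pos'],s['width'],s['force'],s['tool_rot']); save('w5',p['image']); W=cloud(p); Rt=rpy(s['tool_rot']); L=(W-s['eef_pos'])@Rt
P=W[(W[...,2]>118)&(W[...,2]<126)&(abs(L[...,1])<15)&(abs(L[...,0])<50)]; print(rect(P));
```

```text
[537.27447002 -30.26227604  51.43064448] 42.8863372915031 [-0.93936039  0.29234027  0.115656  ] [ 3.11590474 -0.01704501  1.4176541 ]
((536.7224731445312, -26.619686126708984), (51.659446716308594, 16.075273513793945), 81.14972686767578)
```

View pics/w5.png

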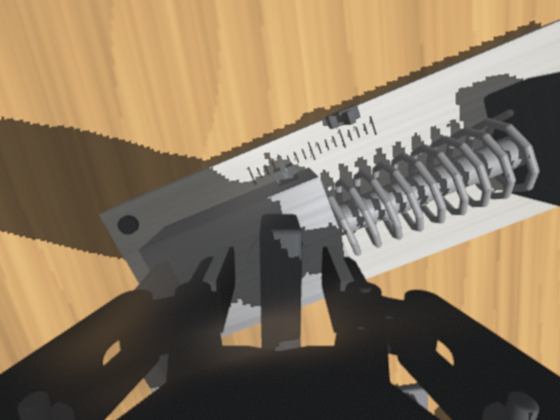

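Request:
send_rows:
  rows:
    - [-1,0,0,-0.001,0]
    - [-1,0,0,0,0]
    - [-1,0,0,0,0]
    - [-1,0,0,0,0]
    - [-1,0,0,0,0]
    - [-1,0,0,0,0]

```text
clock: 7.15
eef_pos: [536.9, -30.3, 53.4]
tool_rot: [3.116, -0.017, 1.418]
force: [0.8, -0.3, -2.6]
width: 15.2
```

```bash
cat > plan2.py <<'E'
from h import *
import sys
# world delta -> tool rows (n equal), current orientation
def main(dx,dy,dz,n,claw):
    s=read_state(); R=rpy(s['tool_rot']); t=R.T@np.array([dx,dy,dz])/n/1000
    print('pose',np.round(s['eef_pos'],1),np.round(s['tool_rot'],3),'w',round(float(s['width']),1),'f',np.round(s['force'],1),'t',round(float(s['clock']),2)); print([claw]+t.round(4).tolist()+[0],'x',n)
main(*map(float,sys.argv[1:]))
E
python3 plan2.py 0 0 95 12 -1
```

```text
pose [536.9 -30.3  53.4] [ 3.116 -0.017  1.418] w 15.2 f [ 0.8 -0.3 -2.6] t 7.15
[-1.0, 0.0001, 0.0002, -0.0079, 0] x 12.0
```

Request:
send_rows:
  rows:
    - [-1,0.0001,0.0002,-0.008,0]
    - [-1,0.0001,0.0002,-0.008,0]
    - [-1,0.0001,0.0002,-0.008,0]
    - [-1,0.0001,0.0002,-0.008,0]
    - [-1,0.0001,0.0002,-0.008,0]

```text
clock: 7.57
eef_pos: [536.0, -30.3, 95.6]
tool_rot: [3.118, -0.017, 1.418]
force: [-0.1, 0.1, -3.5]
width: 15.1
```

```bash
python3 plan2.py 0 0 60 6 -1
```

```text
pose [536.  -30.3  95.6] [ 3.118 -0.017  1.418] w 15.1 f [-0.1  0.1 -3.5] t 7.57
[-1.0, 0.0002, 0.0002, -0.01, 0] x 6.0
```

Request:
send_rows:
  rows:
    - [-1,0.0002,0.0003,-0.01,0]
    - [-1,0.0002,0.0003,-0.01,0]
    - [-1,0.0002,0.0003,-0.01,0]
    - [-1,0.0002,0.0003,-0.01,0]
    - [-1,0.0002,0.0003,-0.008,0]
    - [-1,0,0,-0.003,0]
    - [-1,0,0,0,0]
    - [-1,0,0,0,0]

```text
clock: 8.23
eef_pos: [536.0, -30.0, 156.0]
tool_rot: [3.114, -0.018, 1.418]
force: [-0.4, 0.3, -4.8]
width: 15.1
```

Run:
```python
from fit import *
s,p=wrist(); print(s['eef_pos'],s['tool_rot'],s['force'],s['width']); save('w6',p['image'])
q=get_image('scene'); save('s6',q['image'][100:340,160:400]); cv2.imwrite('pics/s6c.png',cv2.resize(q['image'][120:300,170:370],None,fx=3.2,fy=3.2,interpolation=cv2.INTER_CUBIC))
```

```text
[535.99146619 -29.95830388 156.04311619] [ 3.11419586 -0.0180705   1.41792417] [-0.39121992  0.31392434 -4.77835996] 15.091909914759768
```

View pics/s6c.png

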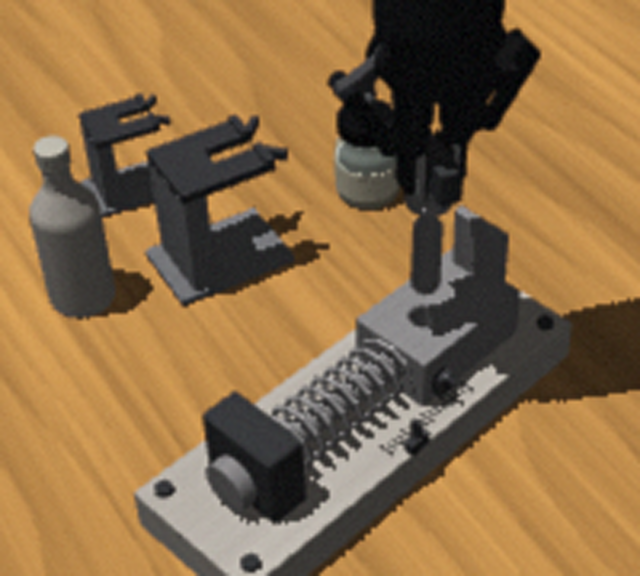

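View pics/w6.png

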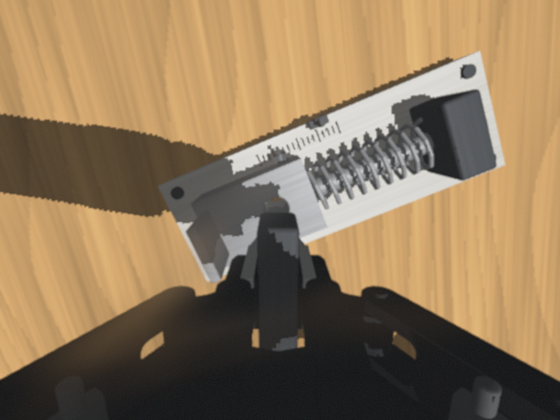

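```bash
python3 - <<'E'
from fit import *
s=read_state(); p=get_image('wrist'); T=np.array(p['tool_from_camera']); K=np.array(p['K']); R=rpy(s['tool_rot'])
for pos in [(536,-150,156),(510,-150,156),(510,-180,156),(510,-200,156),(510,-230,156)]:
  for X in [(583,-238,105),(553,-206,105),(553,-270,105),(630,-206,105),(630,-270,105)]:
    t=R.T@(np.array(X)-pos); c=np.linalg.inv(T)@np.array([*t,1]); q=K@c[:3]; print(pos,X,(q[:2]/q[2]).round())
E
python3 plan2.py -20 -120 0 5 -1
```

```text
(536, -150, 156) (583, -238, 105) [348. 308.]
(536, -150, 156) (553, -206, 105) [308. 279.]
(536, -150, 156) (553, -270, 105) [317. 346.]
(536, -150, 156) (630, -206, 105) [402. 264.]
(536, -150, 156) (630, -270, 105) [406. 332.]
(510, -150, 156) (583, -238, 105) [379. 303.]
(510, -150, 156) (553, -206, 105) [340. 274.]
(510, -150, 156) (553, -270, 105) [347. 341.]
(510, -150, 156) (630, -206, 105) [434. 259.]
(510, -150, 156) (630, -270, 105) [437. 328.]
(510, -180, 156) (583, -238, 105) [377. 270.]
(510, -180, 156) (553, -206, 105) [336. 239.]
(510, -180, 156) (553, -270, 105) [344. 311.]
(510, -180, 156) (630, -206, 105) [433. 224.]
(510, -180, 156) (630, -270, 105) [436. 297.]
(510, -200, 156) (583, -238, 105) [375. 247.]
(510, -200, 156) (553, -206, 105) [333. 215.]
(510, -200, 156) (553, -270, 105) [341. 289.]
(510, -200, 156) (630, -206, 105) [432. 199.]
(510, -200, 156) (630, -270, 105) [435. 275.]
(510, -230, 156) (583, -238, 105) [372. 211.]
(510, -230, 156) (553, -206, 105) [328. 176.]
(510, -230, 156) (553, -270, 105) [338. 255.]
(510, -230, 156) (630, -206, 105) [431. 160.]
(510, -230, 156) (630, -270, 105) [434. 241.]
pose [535.6 -30.  155.3] [ 3.115 -0.018  1.418] w 15.2 f [-0.2  0.1 -4.6] t 8.38
[-1.0, -0.0243, -0.0003, -0.0004, 0] x 5.0
```

```bash
python3 plan2.py -30 -195 0 9 -1
```

```text
pose [535.6 -30.  155.3] [ 3.115 -0.018  1.418] w 15.2 f [-0.2  0.1 -4.6] t 8.38
[-1.0, -0.0219, 0.0, -0.0004, 0] x 9.0
```

Request:
send_rows:
  rows:
    - [-1,-0.01,0,-0.0005,0]
    - [-1,-0.02,0,-0.0005,0]
    - [-1,-0.022,0,-0.0005,0]
    - [-1,-0.022,0,-0.0005,0]
    - [-1,-0.022,0,-0.0005,0]
    - [-1,-0.022,0,-0.0005,0]
    - [-1,-0.022,0,-0.0005,0]
    - [-1,-0.02,0,-0.0005,0]
    - [-1,-0.01,0,-0.0005,0]
    - [-1,-0.005,0,0,0]
    - [-1,0,0,0,0]
    - [-1,0,0,0,0]

```text
clock: 9.38
eef_pos: [501.9, -215.8, 150.8]
tool_rot: [3.127, -0.015, 1.417]
force: [-0.2, 0.6, -3.3]
width: 15.3
```

```bash
python3 plan2.py 0 0 0 1 -1
python3 - <<'E'
from fit import *
s,p=wrist(); print(s['eef_pos'],s['tool_rot'],s['force'],s['width'],s['qd'].round(3)); save('w7',p['image']); np.savez('w7.npz',**{k:p[k] for k in('image','z_map','K','R','t')}); W=cloud(p)
for x0 in range(536,640,6):
    Q=sel(W,101,109.5,(x0,x0+6,-300,-180))
    if len(Q)<3: continue
    y=np.sort(Q[:,1]); g=np.diff(y); i=g.argmax(); print('  ',x0+3,len(Q),'ymin %.1f max %.1f'%(y[0],y[-1]),'gap',(y[i].round(1),y[i+1].round(1)) if g[i]>8 else '', 'z %.1f'%np.median(Q[:,2]))
P=sel(W,102,107.5,(557,680,-300,-180)); print(rect(P))
P=sel(W,106.3,110,(540,570,-300,-180)); print('lips',len(P),P[:,0].min(),P[:,0].max())
q=get_image('top'); save('t7',q['image'])
E
```

```text
pose [ 501.9 -215.8  150.8] [ 3.127 -0.015  1.417] w 15.3 f [-0.2  0.6 -3.3] t 9.38
[-1.0, 0.0, 0.0, 0.0, 0] x 1.0
[ 501.89548077 -215.75503264  150.8367311 ] [ 3.12713251 -0.01545353  1.41729892] [-0.1512272   0.55086595 -3.27768694] 15.316385574240755 [ 0.006  0.004 -0.001  0.003 -0.002  0.002  0.006]
   539 86 ymin -262.7 max -209.2 gap (np.float64(-253.7), np.float64(-215.2)) z 105.1
   545 199 ymin -262.0 max -207.9 gap (np.float64(-248.6), np.float64(-221.5)) z 105.4
   551 298 ymin -267.4 max -204.0 gap (np.float64(-243.3), np.float64(-226.9)) z 105.7
   557 503 ymin -267.8 max -203.5 gap (np.float64(-243.5), np.float64(-227.2)) z 108.4
   563 442 ymin -268.4 max -203.7 gap (np.float64(-244.1), np.float64(-227.8)) z 105.6
   569 496 ymin -268.1 max -203.8 gap (np.float64(-244.1), np.float64(-227.9)) z 105.5
   575 489 ymin -268.4 max -204.1 gap (np.float64(-244.4), np.float64(-227.9)) z 105.5
   581 497 ymin -268.6 max -204.2 gap (np.float64(-244.4), np.float64(-228.0)) z 105.5
   587 498 ymin -269.1 max -204.3 gap (np.float64(-244.6), np.float64(-228.5)) z 105.5
   593 628 ymin -268.7 max -204.4 gap  z 105.6
   599 647 ymin -269.0 max -204.6 gap  z 105.5
   605 640 ymin -269.3 max -204.7 gap  z 105.5
   611 653 ymin -269.2 max -204.9 gap  z 105.5
   617 657 ymin -269.5 max -205.1 gap  z 105.6
   623 645 ymin -269.3 max -205.2 gap  z 105.6
   629 469 ymin -269.9 max -205.4 gap  z 105.5
((593.586181640625, -236.79090881347656), (64.69147491455078, 74.70600128173828), 88.61717224121094)
lips 738 540.3644338209957 569.9918481176048
```

View pics/w7.png

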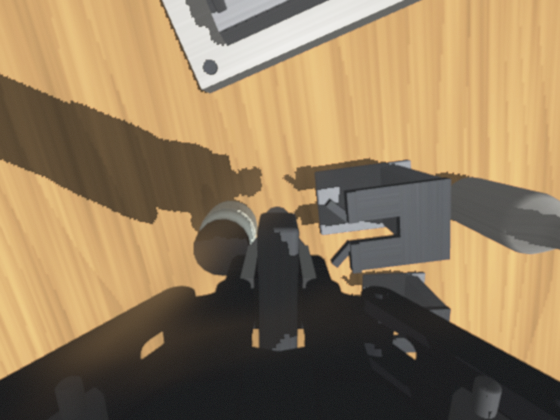

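View pics/t7.png

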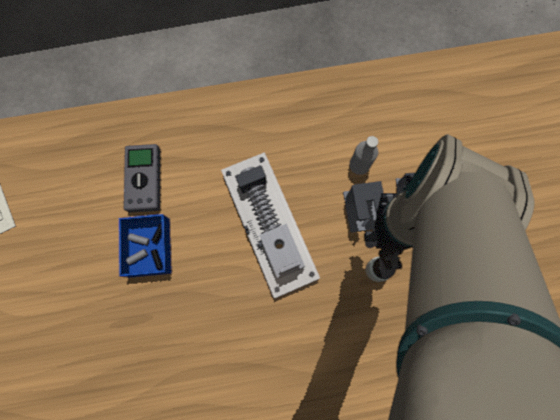

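```bash
python3 - <<'E'
from fit import *
p=dict(np.load('w7.npz')); W=cloud(p)
P=sel(W,214,226,(470,530,-260,-170)); 
print(len(P),np.histogram(P[:,2],bins=np.arange(214,227,1)))
P=sel(W,216,222,(490,512,-260,-170)); print(rect(P),P.mean(0),np.percentile(P[:,0],[1,99]),np.percentile(P[:,1],[1,99]))
# collar/shank visible?
for v in range(200,245,4): print(v,[W[v,u].round(0).tolist() for u in (268,275,282,290)])
E
python3 plan2.py 0 0 0 1 -1
```

```text
6078 (array([  89,   77,   68,   83,  285, 1784, 2586,  456,  311,  232,   46,
         61]), array([214, 215, 216, 217, 218, 219, 220, 221, 222, 223, 224, 225, 226]))
((500.9999694824219, -212.4582061767578), (21.973756790161133, 53.77336883544922), 0.022072378545999527) [ 501.16314991 -210.26421135  220.06355904] [490.77247796 511.31551126] [-237.48671329 -186.46439223]
200 [[492.0, -224.0, 1.0], [499.0, -225.0, 1.0], [507.0, -227.0, 0.0], [515.0, -228.0, 0.0]]
204 [[491.0, -229.0, -1.0], [499.0, -230.0, -1.0], [506.0, -231.0, 1.0], [515.0, -232.0, 0.0]]
208 [[490.0, -233.0, 1.0], [502.0, -207.0, 111.0], [507.0, -208.0, 108.0], [514.0, -237.0, 1.0]]
212 [[501.0, -186.0, 197.0], [504.0, -187.0, 198.0], [507.0, -187.0, 197.0], [511.0, -188.0, 198.0]]
216 [[501.0, -186.0, 205.0], [504.0, -187.0, 203.0], [507.0, -187.0, 203.0], [510.0, -187.0, 205.0]]
220 [[501.0, -186.0, 210.0], [504.0, -186.0, 211.0], [507.0, -187.0, 210.0], [510.0, -187.0, 211.0]]
224 [[501.0, -186.0, 215.0], [504.0, -187.0, 216.0], [507.0, -187.0, 216.0], [510.0, -188.0, 215.0]]
228 [[501.0, -187.0, 219.0], [504.0, -187.0, 220.0], [507.0, -188.0, 218.0], [510.0, -188.0, 220.0]]
232 [[501.0, -188.0, 219.0], [504.0, -188.0, 221.0], [506.0, -189.0, 221.0], [509.0, -189.0, 221.0]]
236 [[501.0, -189.0, 220.0], [504.0, -190.0, 220.0], [506.0, -190.0, 220.0], [509.0, -190.0, 221.0]]
240 [[501.0, -191.0, 220.0], [503.0, -191.0, 221.0], [506.0, -191.0, 221.0], [509.0, -192.0, 220.0]]
244 [[500.0, -193.0, 220.0], [503.0, -193.0, 220.0], [506.0, -193.0, 220.0], [509.0, -194.0, 220.0]]
pose [ 502.2 -215.   150.9] [ 3.127 -0.016  1.419] w 15.4 f [-1.   0.4 -3.3] t 9.48
[-1.0, 0.0, 0.0, 0.0, 0] x 1.0
```

```bash
python3 plan2.py 4 -19.3 -60 6 -1
```

```text
pose [ 502.2 -215.   150.9] [ 3.127 -0.016  1.419] w 15.4 f [-1.   0.4 -3.3] t 9.48
[-1.0, -0.0032, 0.001, 0.01, 0] x 6.0
```

Request:
send_rows:
  rows:
    - [-1,-0.003,0.001,0.009,0]
    - [-1,-0.003,0.001,0.009,0]
    - [-1,-0.003,0.001,0.009,0]
    - [-1,-0.003,0.001,0.009,0]
    - [-1,-0.003,0.001,0.009,0]
    - [-1,-0.002,0,0.006,0]
    - [-1,0,0,0,0]
    - [-1,0,0,0,0]

```text
clock: 10.15
eef_pos: [506.7, -228.0, 92.1]
tool_rot: [3.13, -0.019, 1.427]
force: [0.5, -0.5, -3.6]
width: 15.2
```

```bash
python3 plan2.py 0 0 -5 1 -1
```

```text
pose [ 506.7 -228.    92.1] [ 3.13  -0.019  1.427] w 15.2 f [ 0.5 -0.5 -3.6] t 10.15
[-1.0, -0.0001, -0.0001, 0.005, 0] x 1.0
```

Request:
send_rows:
  rows:
    - [-1,-0.003,0,0.002,0]
    - [-1,-0.003,0,0.002,0]
    - [-1,-0.001,0,0,0]
    - [-1,0,0,0,0]
    - [-1,0,0,0,0]

```text
clock: 10.57
eef_pos: [506.2, -236.2, 88.4]
tool_rot: [3.128, -0.018, 1.426]
force: [-0.2, -0.2, -3.5]
width: 14.7
```

```bash
python3 plan2.py 40 -1 0 5 -1
```

```text
pose [ 506.2 -236.2   88.4] [ 3.128 -0.018  1.426] w 14.7 f [-0.2 -0.2 -3.5] t 10.57
[-1.0, 0.001, 0.0079, 0.0001, 0] x 5.0
```

Request:
send_rows:
  rows:
    - [-1,0.0013,0.0075,0.0001,0]
    - [-1,0.0013,0.0075,0.0001,0]
    - [-1,0.0013,0.0075,0.0001,0]
    - [-1,0.0013,0.0075,0.0001,0]
    - [-1,0.0005,0.003,0,0]
    - [-1,0,0,0,0]
    - [-1,0,0,0,0]

```text
clock: 11.15
eef_pos: [545.8, -234.4, 89.5]
tool_rot: [3.125, -0.018, 1.428]
force: [-0.8, -0.2, -4.2]
width: 15.0
```

```bash
python3 plan2.py 40 -1 0 5 -1
python3 - <<'E'
from fit import *
s,p=wrist(); W=cloud(p); save('w8c',cv2.resize(p['image'][130:350,200:430],None,fx=2.7,fy=2.7,interpolation=cv2.INTER_CUBIC))
for x0 in range(536,640,6):
    Q=sel(W,101,109.5,(x0,x0+6,-300,-180))
    if len(Q)<3: continue
    y=np.sort(Q[:,1]); g=np.diff(y); i=g.argmax(); print('  ',x0+3,len(Q),'ymin %.1f max %.1f'%(y[0],y[-1]),'gap',(y[i].round(1),y[i+1].round(1)) if g[i]>8 else '', 'z %.1f'%np.median(Q[:,2]))
q=get_image('scene'); save('s8c',cv2.resize(q['image'][120:240,180:320],None,fx=5,fy=5,interpolation=cv2.INTER_CUBIC))
E
```

```text
pose [ 545.8 -234.4   89.5] [ 3.125 -0.018  1.428] w 15.0 f [-0.8 -0.2 -4.2] t 11.15
[-1.0, 0.0009, 0.0079, 0.0001, 0] x 5.0
   539 29 ymin -212.5 max -209.2 gap  z 105.2
   545 72 ymin -213.3 max -208.2 gap  z 105.3
   551 5 ymin -214.5 max -211.7 gap  z 102.4
   557 336 ymin -227.6 max -203.7 gap  z 108.4
   563 467 ymin -227.7 max -203.8 gap  z 105.7
   569 520 ymin -252.8 max -203.9 gap (np.float64(-244.5), np.float64(-227.7)) z 105.5
   575 771 ymin -265.2 max -204.1 gap (np.float64(-244.4), np.float64(-227.9)) z 105.5
   581 901 ymin -268.4 max -204.3 gap (np.float64(-244.4), np.float64(-228.3)) z 105.5
   587 894 ymin -268.7 max -204.5 gap (np.float64(-244.5), np.float64(-228.0)) z 105.5
   593 1089 ymin -265.5 max -204.6 gap  z 105.5
   599 1136 ymin -266.0 max -204.7 gap  z 105.5
   605 1173 ymin -269.6 max -204.9 gap  z 105.5
   611 1196 ymin -269.8 max -205.0 gap  z 105.6
   617 1196 ymin -269.5 max -205.2 gap  z 105.5
   623 1195 ymin -269.6 max -205.3 gap  z 105.6
   629 862 ymin -270.4 max -205.4 gap  z 105.5
```

View pics/w8c.png

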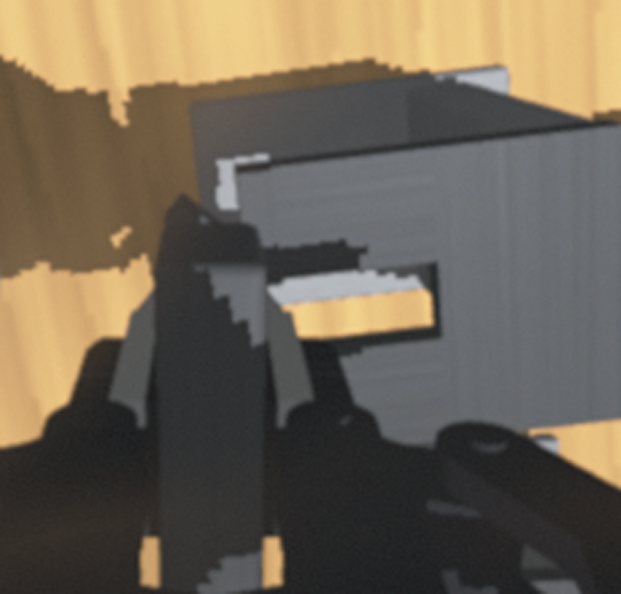

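View pics/s8c.png

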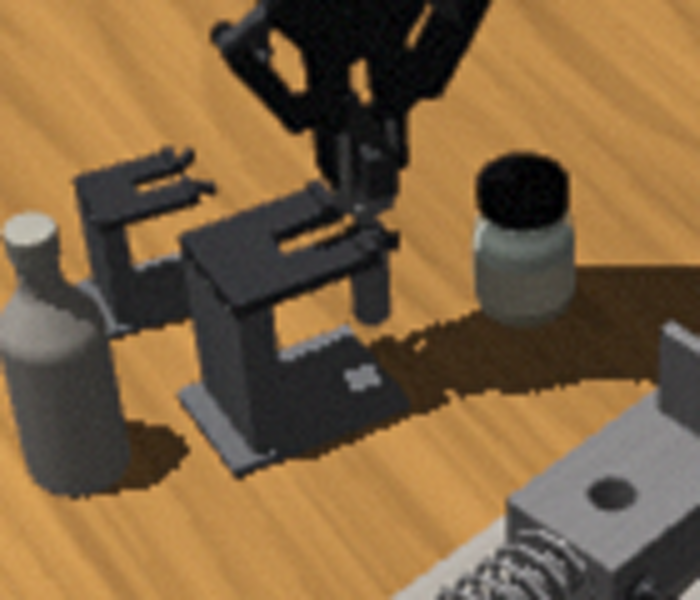

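Request:
send_rows:
  rows:
    - [-1,-0.0005,0.004,0.0005,0]
    - [-1,0.0006,0.007,0.0005,0]
    - [-1,0.0008,0.0075,0,0]
    - [-1,0.0008,0.0075,0,0]
    - [-1,0.0008,0.006,0,0]
    - [-1,0.0003,0.0025,0,0]
    - [-1,0,0,0,0]
    - [-1,0,0,0,0]

```text
clock: 11.92
eef_pos: [583.2, -237.1, 88.7]
tool_rot: [3.126, -0.018, 1.427]
force: [-0.3, -0.3, -3.3]
width: 15.2
```

```bash
python3 plan2.py 0 0 -6 1 -1;  python3 - <<'E'
from fit import *
s,p=wrist(); save('w9c',cv2.resize(p['image'][130:350,200:430],None,fx=2.7,fy=2.7,interpolation=cv2.INTER_CUBIC))
q=get_image('scene'); save('s9c',cv2.resize(q['image'][120:240,180:320],None,fx=5,fy=5,interpolation=cv2.INTER_CUBIC))
E
```

```text
pose [ 583.2 -237.1   88.7] [ 3.126 -0.018  1.427] w 15.2 f [-0.3 -0.3 -3.3] t 11.92
[-1.0, -0.0001, -0.0001, 0.006, 0] x 1.0
```

View pics/w9c.png

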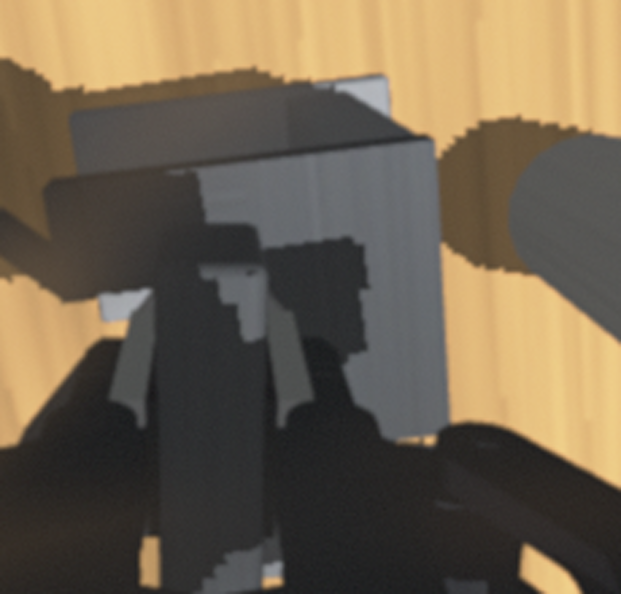

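View pics/s9c.png

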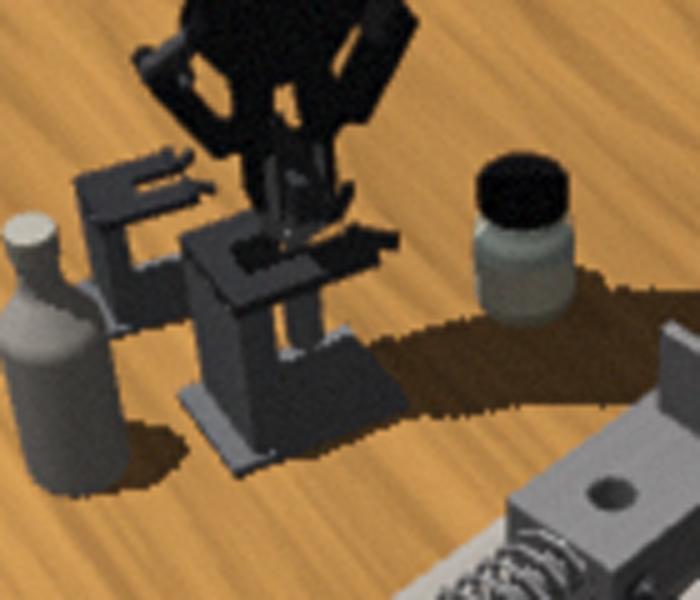

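Request:
send_rows:
  rows:
    - [-1,0,0,0.003,0]
    - [-1,0,0,0.003,0]
    - [-1,0,0,0.001,0]
    - [-1,0,0,0,0]
    - [-1,0,0,0,0]

```text
clock: 12.43
eef_pos: [581.9, -237.1, 81.2]
tool_rot: [3.127, -0.019, 1.426]
force: [-0.1, 0.4, -2.2]
width: 15.3
```

Request:
send_rows:
  rows:
    - [-0.5,0,0,0,0]
    - [-0.3,0,0,0,0]
    - [-0.1,0,0,0,0]
    - [0,0,0,0,0]
    - [0,0,0,0,0]
    - [0,0,0,0,0]

```text
clock: 12.93
eef_pos: [583.7, -238.5, 83.7]
tool_rot: [3.122, -0.017, 1.426]
force: [-0.7, -0.2, -0.7]
width: 42.8
```

```bash
python3 plan2.py 0 0 60 6 0
python3 - <<'E'
from fit import *
s,p=wrist(); save('w10c',cv2.resize(p['image'][130:350,200:430],None,fx=2.7,fy=2.7,interpolation=cv2.INTER_CUBIC)); W=cloud(p)
P=sel(W,146,155,(560,610,-290,-190)); print(len(P),rect(P),np.median(P[:,2]))
q=get_image('scene'); save('s10c',cv2.resize(q['image'][120:240,180:320],None,fx=5,fy=5,interpolation=cv2.INTER_CUBIC))
E
```

```text
pose [ 583.7 -238.5   83.7] [ 3.122 -0.017  1.426] w 42.8 f [-0.7 -0.2 -0.7] t 12.93
[0.0, 0.0002, 0.0002, -0.01, 0] x 6.0
5708 ((581.9895629882812, -236.97494506835938), (50.1650505065918, 51.140743255615234), 39.04715347290039) 150.40421163300374
```

View pics/w10c.png

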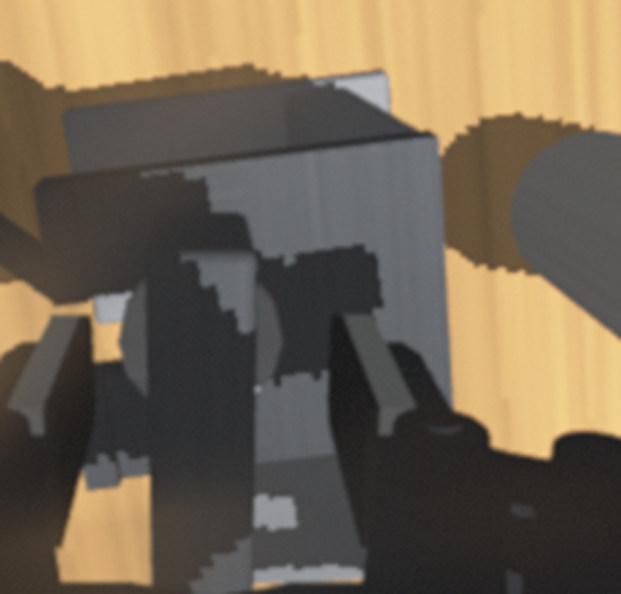

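View pics/s10c.png

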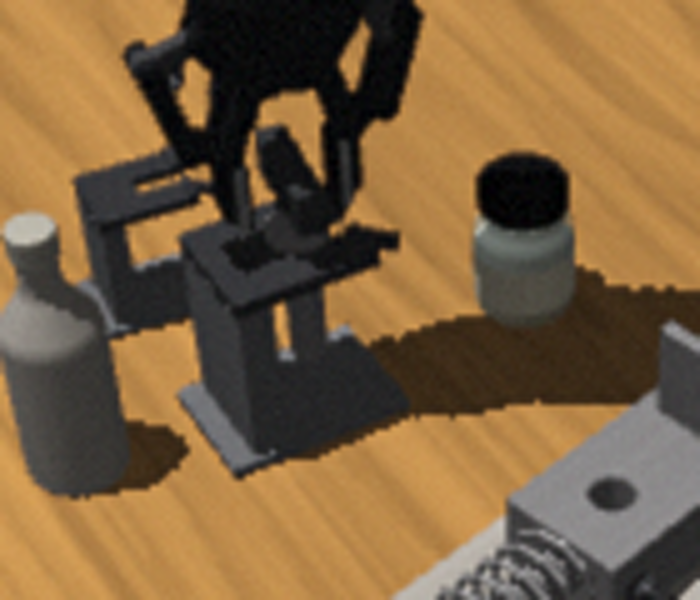

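Request:
send_rows:
  rows:
    - [0,0.0002,0.0002,-0.01,0]
    - [0,0.0003,0.0002,-0.012,0]
    - [0,0.0003,0.0002,-0.014,0]
    - [0,0.0003,0.0003,-0.014,0]
    - [0,0.0003,0.0003,-0.014,0]
    - [0,0,0,-0.008,0]
    - [0,0,0,0,0]
    - [0,0,0,0,0]

```text
clock: 13.7
eef_pos: [584.2, -238.9, 165.0]
tool_rot: [3.119, -0.016, 1.425]
force: [-0.3, -0.8, -0.0]
width: 42.7
```

```bash
python3 - <<'E'
from fit import *
s,p=wrist(); save('w11',p['image']); W=cloud(p); print(s['eef_pos'])
P=sel(W,146,155,(560,610,-290,-190)); print(len(P),rect(P),np.median(P[:,2]))
q=get_image('scene'); save('s11c',cv2.resize(q['image'][120:240,180:320],None,fx=5,fy=5,interpolation=cv2.INTER_CUBIC))
E
python3 plan.py 480.6 -44 155 1.806 0 0.033
```

```text
[ 584.15155767 -238.9094816   165.02268644]
2140 ((580.64453125, -237.38218688964844), (59.764137268066406, 15.868119239807129), 81.98228454589844) 150.36964681898735
pose [ 583.8 -238.8  164.2] [ 3.12  -0.017  1.425] d [-103.2  194.8   -9.2] dyaw 0.381 n 7 w 42.6 t 13.8
[[0.0, 0.0254, -0.0186, 0.0013, -0.0544], [0.0, 0.0264, -0.0172, 0.0013, -0.0544], [0.0, 0.0273, -0.0158, 0.0013, -0.0544], [0.0, 0.0281, -0.0143, 0.0013, -0.0544], [0.0, 0.0288, -0.0127, 0.0013, -0.0544], [0.0, 0.0295, -0.0111, 0.0013, -0.0544], [0.0, 0.03, -0.0095, 0.0013, -0.0544]]
```

View pics/w11.png

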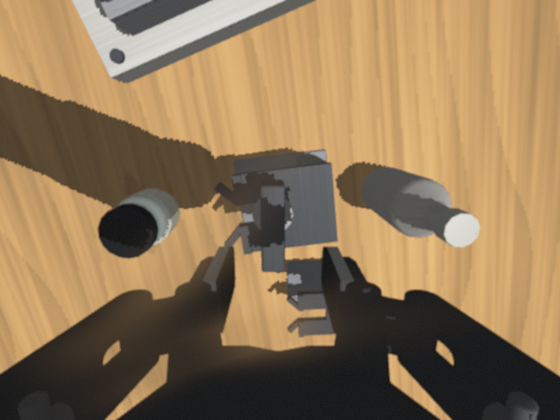

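View pics/s11c.png

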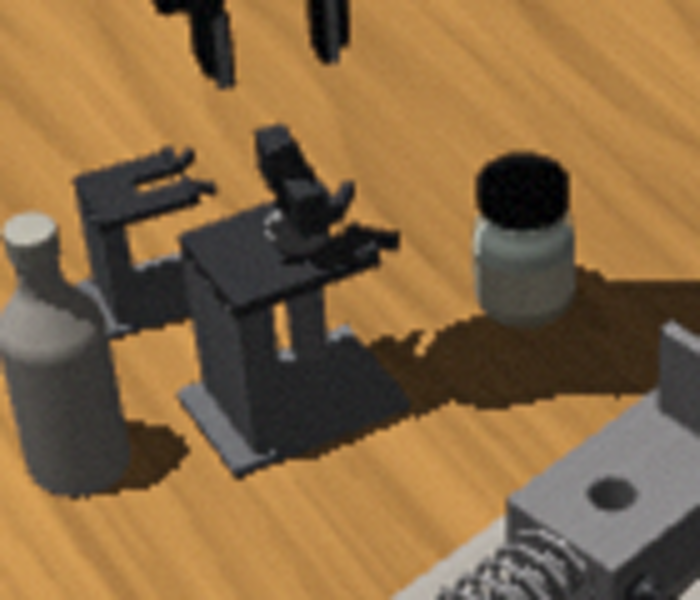

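Request:
send_rows:
  rows:
    - [0,0.025,-0.0185,0,-0.054]
    - [0,0.026,-0.017,0,-0.054]
    - [0,0.027,-0.016,0,-0.054]
    - [0,0.028,-0.014,0,-0.054]
    - [0,0.0285,-0.0125,0.001,-0.054]
    - [0,0.025,-0.01,0.001,-0.054]
    - [0,0.01,-0.003,0,-0.03]
    - [0,0,0,0,0]
    - [0,0,0,0,0]
    - [0,0,0,0,0]

```text
clock: 14.63
eef_pos: [483.9, -64.8, 154.5]
tool_rot: [3.128, -0.007, 1.792]
force: [-0.1, -0.2, 0.8]
width: 42.9
```

```bash
python3 - <<'E'
from fit import *
s,p=wrist(); save('w12',p['image']); W=cloud(p); print(s['eef_pos'],s['qd'].round(3)); np.savez('w12.npz',**{k:p[k] for k in('image','z_map','K','R','t')})
for nm,z0,z1,b in (('bed',31,39,(350,760,-130,130)),('fin',118,131,(440,520,-100,20)),('block',90,99,(560,760,-80,80))):
    P=sel(W,z0,z1,b); r=rect(P); print(nm,len(P),P.mean(0).round(1),np.round(r[0],1),np.round(r[1],1),round(r[2],1))
E
python3 plan.py 480.6 -44 100 1.806 0 0.033
```

```text
[483.94916637 -64.81193796 154.54749129] [ 0.013  0.011  0.013 -0.017  0.004 -0.006 -0.001]
bed 17424 [575.8 -12.2  35.6] [592.8 -17.1] [318.  111.4] 13.5
fin 744 [480.  -43.1 127.3] [480.2 -44.3] [ 7.5 44. ] 12.9
block 2234 [684.3   2.5  94.8] [683.5   2.5] [25.4 66.9] 25.3
pose [484.3 -65.3 154.6] [ 3.127 -0.007  1.791] d [ -3.7  21.3 -54.6] dyaw 0.015 n 2 w 42.5 t 14.68
[[0.0, 0.0108, 0.0005, 0.0273, -0.0076], [0.0, 0.0108, 0.0006, 0.0273, -0.0076]]
```

View pics/w12.png

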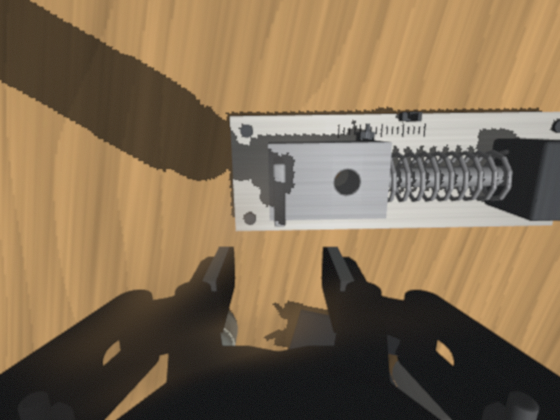

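Run:
```python
from fit import *
a=0.2348; R=np.array([[np.cos(a),np.sin(a)],[-np.sin(a),np.cos(a)]])
p=dict(np.load('w12.npz')); W=cloud(p); T=W.copy(); T[...,:2]=(W[...,:2]-[594.4,-17])@R.T
def st(m,n): 
    P=T[m]; print(n,len(P),np.percentile(P[:,0],[1,50,99]).round(1),P[:,1].min().round(1),P[:,1].max().round(1))
b=(abs(T[...,0])<130)
st(b&(T[...,2]>56)&(T[...,2]<66)&(T[...,1]>43)&(T[...,1]<50)&(T[...,0]<-15),'ptr tip')
st(b&(T[...,2]>56)&(T[...,2]<66)&(T[...,1]>36)&(T[...,1]<41)&(T[...,0]<-15),'ptr base')
st(b&(T[...,2]>57)&(T[...,2]<66)&(T[...,1]>47)&(T[...,1]<60)&(T[...,0]>-15),'blade')
save('w12c',cv2.resize(p['image'][95:160,310:450],None,fx=5,fy=5,interpolation=cv2.INTER_CUBIC))
```

```text
ptr tip 25 [-42.1 -40.8 -38.9] 43.3 46.6
ptr base 73 [-46.5 -40.9 -34.2] 36.0 40.9
blade 45 [1.1 2.3 4.9] 48.4 54.2
```

View pics/w12c.png

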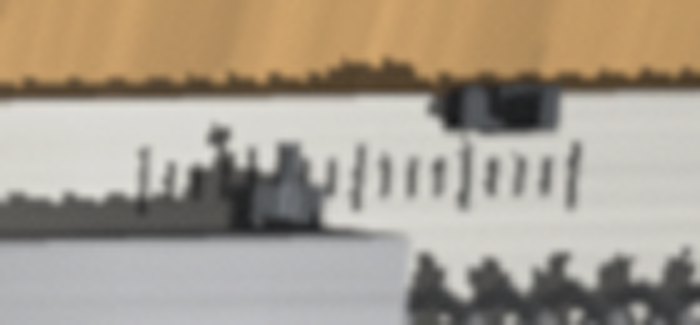

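Request:
send_rows:
  rows:
    - [0,0.009,0.0005,0.018,-0.007]
    - [0,0.009,0.0005,0.018,-0.007]
    - [0,0.003,0,0.012,0]
    - [0,0,0,0,0]
    - [0,0,0,0,0]

```text
clock: 15.1
eef_pos: [487.6, -52.8, 105.8]
tool_rot: [3.121, 0.001, 1.791]
force: [0.4, 0.6, 0.4]
width: 42.7
```

```bash
python3 plan.py 480.4 -44 53 1.806 0 0.02
```

```text
pose [487.6 -52.8 105.8] [3.121e+00 1.000e-03 1.791e+00] d [ -7.2   8.8 -52.8] dyaw 0.015 n 3 w 42.7 t 15.1
[[0.0, 0.0034, -0.0017, 0.0176, -0.005], [0.0, 0.0034, -0.0017, 0.0176, -0.005], [0.0, 0.0034, -0.0017, 0.0176, -0.005]]
```

Request:
send_rows:
  rows:
    - [0,0.0034,-0.003,0.006,-0.007]
    - [0,0.0034,-0.003,0.006,-0.007]
    - [0,0,0,0,0]
    - [0,0,0,0,0]

```text
clock: 15.43
eef_pos: [482.1, -50.5, 94.1]
tool_rot: [3.118, 0.004, 1.801]
force: [0.1, 0.4, -0.2]
width: 42.5
```

```bash
python3 plan.py 480.4 -44 53 1.806 0 0.02;  python3 plan2.py -2 2 -40 4 0
```

```text
pose [482.1 -50.5  94.1] [3.118 0.004 1.801] d [ -1.7   6.5 -41.1] dyaw 0.005 n 3 w 42.5 t 15.43
[[0.0, 0.0022, -0.0001, 0.0137, -0.0016], [0.0, 0.0022, -0.0001, 0.0137, -0.0016], [0.0, 0.0022, -0.0, 0.0137, -0.0016]]
pose [482.1 -50.5  94.1] [3.118 0.004 1.801] w 42.5 f [ 0.1  0.4 -0.2] t 15.43
[0.0, 0.0006, -0.0006, 0.01, 0] x 4.0
```

Request:
send_rows:
  rows:
    - [0,0.002,-0.0003,0.01,0]
    - [0,0.002,-0.0003,0.01,0]
    - [0,0.002,-0.0003,0.01,0]
    - [0,0.001,-0.0003,0.007,0]
    - [0,0,0,0.001,0]
    - [0,0,0,0,0]
    - [0,0,0,0,0]

```text
clock: 16.02
eef_pos: [483.1, -44.8, 57.3]
tool_rot: [3.111, 0.006, 1.8]
force: [-0.5, -0.0, 0.1]
width: 42.9
```

Run:
```python
from fit import *
s,p=wrist(); save('w13',p['image']); print(s['eef_pos'],s['tool_rot'],s['force'])
```

```text
[483.05421129 -44.82493429  57.29410948] [3.1112976  0.00646735 1.79996554] [-0.53548213 -0.03112203  0.12640959]
```

View pics/w13.png

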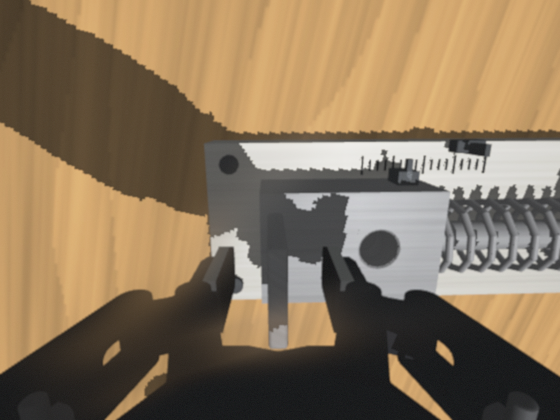

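Request:
send_rows:
  rows:
    - [-1,0,0,0,0]
    - [-1,0,0,0,0]
    - [-1,0,0,0,0]
    - [-1,0,0,0,0]
    - [-1,0,0,0,0]
    - [-1,0,0,0,0]

```text
clock: 16.57
eef_pos: [482.8, -45.4, 58.6]
tool_rot: [3.112, 0.007, 1.802]
force: [1.3, -0.3, 0.5]
width: 7.3
```

```bash
cat > ptr.py <<'E'
from fit import *
import sys
s,p=wrist(); print('pose',s['eef_pos'].round(2),s['tool_rot'].round(3),'f',s['force'].round(1),'w',round(float(s['width']),1),'t',s['clock'].round(2))
a=0.2348; R=np.array([[np.cos(a),np.sin(a)],[-np.sin(a),np.cos(a)]])
W=cloud(p); T=W.copy(); T[...,:2]=(W[...,:2]-[594.4,-17])@R.T
print('TCP tester',(R@(s['eef_pos'][:2]-[594.4,-17])).round(2))
def st(m,n): 
    P=T[m]; print(n,len(P),(np.percentile(P[:,0],[1,50,99]).round(1), P[:,1].mean().round(1),P[:,2].mean().round(1)) if len(P) else '')
b=(abs(T[...,0])<130)&(T[...,2]<66)
st(b&(T[...,2]>56)&(T[...,1]>43)&(T[...,1]<47.5),'ptr tip')
st(b&(T[...,2]>56)&(T[...,1]>36)&(T[...,1]<41),'ptr base')
st(b&(T[...,2]>57)&(T[...,1]>48)&(T[...,1]<60),'blade')
st((abs(T[...,0])<130)&(T[...,2]>74)&(T[...,2]<80)&(abs(T[...,1])<32),'cartop')
save(sys.argv[1],p['image'])
E
python3 ptr.py w14; python3 plan2.py 41.8 10 0 10 -1
```

```text
pose [482.7 -45.4  58.5] [3.112 0.007 1.801] w 7.6 f [ 1.6 -0.6  0.5] t 16.62
[-1.0, 0.0, 0.0043, 0.0001, 0] x 10.0Traceback (most recent call last):
  File "ptr.py", line 3, in <module>
    s,p=wrist(); print('pose',s['eef_pos'].round(2),s['tool_rot'].round(3),'f',s['force'].round(1),'w',round(float(s['width']),1),'t',s['clock'].round(2))
                                                                                                                                      ^^^^^^^^^^^^^^^^
AttributeError: 'float' object has no attribute 'round'
```

```bash
sed -i "s/s\['clock'\].round(2)/s['clock']/" ptr.py; python3 ptr.py w14
```

```text
pose [482.75 -45.42  58.55] [3.112 0.007 1.801] f [ 1.6 -0.6  0.5] w 7.6 t 16.6167
TCP tester [-115.2    -1.66]
ptr tip 59 (array([-42.2, -40.9, -38.5]), np.float64(45.1), np.float64(59.7))
ptr base 193 (array([-46.6, -41.2, -34.1]), np.float64(38.3), np.float64(60.1))
blade 114 (array([0.9, 2.3, 5. ]), np.float64(51.4), np.float64(59.8))
cartop 16809 (array([-123.5,  -58.9,   37.9]), np.float64(5.9), np.float64(77.5))
```

View pics/w14.png

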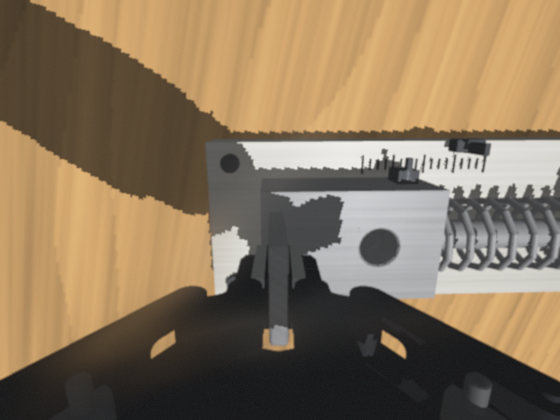

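Request:
send_rows:
  rows:
    - [-1,0,0.004,0,0]
    - [-1,0,0.004,0,0]
    - [-1,0,0.004,0,0]
    - [-1,0,0.004,0,0]
    - [-1,0,0.004,0,0]
    - [-1,0,0.004,0,0]
    - [-1,0,0.004,0,0]
    - [-1,0,0.003,0,0]
    - [-1,0,0,0,0]

```text
clock: 17.42
eef_pos: [492.1, -42.8, 58.5]
tool_rot: [-3.135, -0.0, 1.8]
force: [-6.2, -1.2, 3.6]
width: 7.8
```

```bash
python3 ptr.py w15
```

```text
pose [492.07 -42.8   58.49] [-3.135 -0.     1.8  ] f [-6.2 -1.2  3.6] w 7.8 t 17.4167
TCP tester [-105.53   -1.29]
ptr tip 61 (array([-30.6, -29.2, -27.1]), np.float64(45.0), np.float64(59.7))
ptr base 199 (array([-34.8, -29.5, -22.6]), np.float64(38.3), np.float64(60.1))
blade 112 (array([1.1, 2.3, 4.9]), np.float64(51.5), np.float64(59.8))
cartop 17358 (array([-111.8,  -46.1,   42.4]), np.float64(5.9), np.float64(77.5))
```

View pics/w15.png

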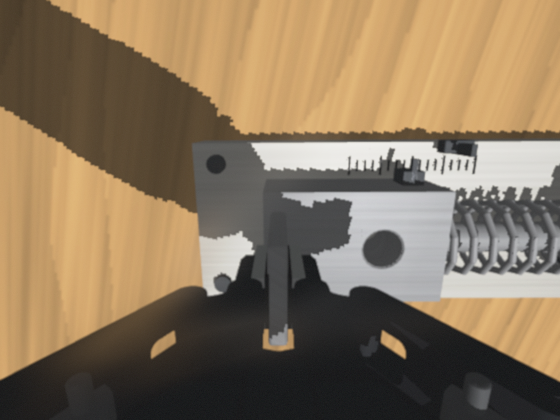

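Request:
send_rows:
  rows:
    - [-1,0,0.006,0,0]
    - [-1,0,0.006,0,0]
    - [-1,0,0.006,0,0]
    - [-1,0,0.006,0,0]

```text
clock: 17.8
eef_pos: [503.5, -39.8, 58.5]
tool_rot: [-3.117, -0.004, 1.797]
force: [-11.4, -1.4, 8.4]
width: 7.1
```

```bash
python3 ptr.py w16; python3 plan2.py 0 0 0 1 -1
```

```text
pose [503.54 -39.82  58.49] [-3.117 -0.004  1.797] f [-11.4  -1.4   8.4] w 7.1 t 17.8
TCP tester [-93.67  -1.05]
ptr tip 64 (array([-17.6, -16.4, -14. ]), np.float64(45.0), np.float64(59.8))
ptr base 194 (array([-21.9, -16.5,  -9.9]), np.float64(38.3), np.float64(60.1))
blade 109 (array([1.1, 2.4, 5.3]), np.float64(51.4), np.float64(59.9))
cartop 17877 (array([-98.8, -31.8,  55.5]), np.float64(5.7), np.float64(77.5))
pose [504.6 -39.6  58.5] [-3.118e+00 -3.000e-03  1.797e+00] w 7.1 f [-9.9 -2.   7.8] t 17.85
[-1.0, 0.0, 0.0, 0.0, 0] x 1.0
```

Request:
send_rows:
  rows:
    - [-1,0,0.006,0,0]
    - [-1,0,0.006,0,0]
    - [-1,0,0.006,0,0]

```text
clock: 18.1
eef_pos: [511.2, -37.8, 58.6]
tool_rot: [-3.102, -0.007, 1.793]
force: [-14.0, -2.3, 9.6]
width: 7.4
```

```bash
python3 ptr.py w17; python3 plan2.py 0 0 0 1 -1
```

```text
pose [511.24 -37.8   58.57] [-3.102 -0.007  1.793] f [-14.   -2.3   9.6] w 7.4 t 18.1
TCP tester [-85.71  -0.88]
ptr tip 62 (array([-8.7, -7.5, -5.3]), np.float64(45.0), np.float64(59.7))
ptr base 196 (array([-13.1,  -7.5,  -1.1]), np.float64(38.2), np.float64(60.2))
blade 108 (array([1.2, 2.4, 5. ]), np.float64(51.4), np.float64(60.0))
cartop 18283 (array([-89.8, -22.1,  59.4]), np.float64(5.6), np.float64(77.5))
pose [512.2 -37.6  58.6] [-3.103 -0.007  1.794] w 7.5 f [-11.5  -2.    9.7] t 18.15
[-1.0, 0.0, 0.0, 0.0, 0] x 1.0
```

Request:
send_rows:
  rows:
    - [-1,0,0.006,0,0]
    - [-1,0,0.006,0,0]
    - [-1,0,0.005,0,0]

```text
clock: 18.4
eef_pos: [516.7, -36.3, 58.7]
tool_rot: [-3.085, -0.01, 1.79]
force: [-15.2, -1.8, 9.8]
width: 7.7
```

```bash
python3 ptr.py w18; python3 plan2.py 0 0 0 1 -1
```

```text
pose [516.73 -36.28  58.69] [-3.085 -0.01   1.79 ] f [-15.2  -1.8   9.8] w 7.7 t 18.4
TCP tester [-80.02  -0.68]
ptr tip 65 (array([-2.2, -1. ,  1.6]), np.float64(45.0), np.float64(59.7))
ptr base 199 (array([-6.7, -1.1,  5.6]), np.float64(38.2), np.float64(60.3))
blade 106 (array([1.2, 2.4, 4.8]), np.float64(51.4), np.float64(60.1))
cartop 18658 (array([-82.8, -14.6,  62.7]), np.float64(5.6), np.float64(77.5))
pose [517.3 -36.2  58.7] [-3.085 -0.01   1.79 ] w 7.1 f [-13.9  -0.8   9.7] t 18.45
[-1.0, 0.0, 0.0, 0.0, 0] x 1.0
```

Request:
send_rows:
  rows:
    - [-1,0,0.005,0,0]

```text
clock: 18.53
eef_pos: [517.8, -35.9, 58.7]
tool_rot: [-3.079, -0.011, 1.789]
force: [-17.0, -1.7, 10.2]
width: 7.3
```

```bash
python3 ptr.py w19; python3 ptr.py w20;python3 ptr.py w20b|head -3
```

```text
pose [517.84 -35.94  58.72] [-3.079 -0.011  1.789] f [-17.   -1.7  10.2] w 7.3 t 18.5333
TCP tester [-78.87  -0.61]
ptr tip 65 (array([-0.9,  0.6,  2.7]), np.float64(45.0), np.float64(59.6))
ptr base 207 (array([-5.1,  0.4,  6.9]), np.float64(38.2), np.float64(60.2))
blade 103 (array([1.4, 2.6, 4.6]), np.float64(51.4), np.float64(60.1))
cartop 18790 (array([-81.2, -13. ,  64.2]), np.float64(5.5), np.float64(77.5))
pose [518.68 -35.75  58.72] [-3.08  -0.011  1.789] f [-14.8  -1.5  10.6] w 7.1 t 18.5833
TCP tester [-78.01  -0.62]
ptr tip 63 (array([-0. ,  1.4,  3.5]), np.float64(45.1), np.float64(59.7))
ptr base 202 (array([-4.2,  1. ,  7.9]), np.float64(38.2), np.float64(60.2))
blade 104 (array([1.4, 2.6, 5. ]), np.float64(51.4), np.float64(60.1))
cartop 18845 (array([-80.3, -12. ,  67.5]), np.float64(5.6), np.float64(77.5))
pose [518.7  -35.76  58.74] [-3.08  -0.011  1.789] f [-14.4  -2.4  10.2] w 7.0 t 18.6333
TCP tester [-77.99  -0.63]
ptr tip 62 (array([-0. ,  1.4,  3.5]), np.float64(45.1), np.float64(59.7))
```

```bash
python3 - <<'E'
from h import *
for i in range(26):
    get_image('wrist')
    if i%5==0: s=read_state(); print(round(s['clock'],2),s['eef_pos'].round(1))
E
python3 ptr.py w21
```

```text
18.73 [518.5 -35.8  58.7]
18.98 [518.4 -35.8  58.7]
19.23 [518.5 -35.8  58.7]
19.48 [518.5 -35.8  58.7]
19.73 [518.4 -35.8  58.7]
19.98 [518.5 -35.8  58.8]
pose [518.46 -35.81  58.75] [-3.08  -0.011  1.789] f [-15.4  -2.4   8.8] w 7.1 t 19.9833
TCP tester [-78.23  -0.63]
ptr tip 64 (array([-0.2,  1.2,  3.4]), np.float64(45.1), np.float64(59.8))
ptr base 206 (array([-4.7,  0.8,  7.4]), np.float64(38.2), np.float64(60.2))
blade 103 (array([1.4, 2.6, 4.8]), np.float64(51.4), np.float64(60.0))
cartop 18792 (array([-80.6, -12.5,  67.3]), np.float64(5.6), np.float64(77.5))
```

View pics/w21.png

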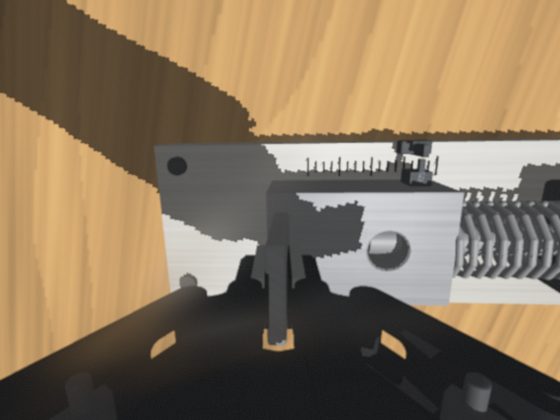

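Request:
send_rows:
  rows:
    - [-1,0,0.005,0,0]

```text
clock: 20.12
eef_pos: [518.9, -35.7, 58.8]
tool_rot: [-3.074, -0.012, 1.787]
force: [-16.4, -2.6, 10.2]
width: 7.6
```

```bash
python3 - <<'E'
from h import *
for i in range(24):
    get_image('wrist')
    if i%6==0: s=read_state(); print(round(s['clock'],2),s['eef_pos'].round(1))
E
python3 ptr.py w22
```

```text
20.17 [519.6 -35.5  58.8]
20.47 [519.6 -35.5  58.8]
20.77 [519.6 -35.5  58.8]
21.07 [519.6 -35.5  58.8]
pose [519.57 -35.49  58.76] [-3.075 -0.012  1.788] f [-14.4  -1.7  10.2] w 7.4 t 21.3167
TCP tester [-77.08  -0.57]
ptr tip 61 (array([1.3, 2.5, 4.5]), np.float64(45.0), np.float64(60.0))
ptr base 207 (array([-3.2,  2.2,  8.7]), np.float64(38.2), np.float64(60.1))
blade 107 (array([1.3, 2.7, 4.9]), np.float64(51.4), np.float64(60.0))
cartop 18928 (array([-79.2, -10.6,  67.9]), np.float64(5.5), np.float64(77.5))
```

Request:
send_rows:
  rows:
    - [-1,0,-0.001,0,0]
    - [-1,0,-0.001,0,0]
    - [-1,0,-0.001,0,0]
    - [-1,0,-0.001,0,0]
    - [-1,0,-0.001,0,0]
    - [-1,0,-0.001,0,0]
    - [-1,0,-0.001,0,0]
    - [-1,0,-0.001,0,0]

```text
clock: 22.03
eef_pos: [498.4, -40.6, 58.9]
tool_rot: [-3.065, -0.011, 1.784]
force: [-9.1, -1.5, -0.6]
width: 7.5
```

```bash
python3 ptr.py w23
```

```text
pose [498.45 -40.55  58.91] [-3.065 -0.011  1.784] f [-9.1 -1.5 -0.6] w 7.5 t 22.0333
TCP tester [-98.8   -0.58]
ptr tip 62 (array([-20.1, -18.7, -16.6]), np.float64(45.0), np.float64(60.1))
ptr base 207 (array([-24.3, -18.6, -12.1]), np.float64(38.4), np.float64(60.1))
blade 116 (array([1. , 2.5, 5.1]), np.float64(51.4), np.float64(60.0))
cartop 18326 (array([-100.3,  -34.5,   45.3]), np.float64(5.7), np.float64(77.5))
```

Request:
send_rows:
  rows:
    - [-1,0,-0.0015,0,0]
    - [-1,0,-0.0015,0,0]
    - [-1,0,-0.0015,0,0]
    - [-1,0,-0.0015,0,0]
    - [-1,0,-0.0015,0,0]
    - [-1,0,-0.0015,0,0]
    - [-1,0,-0.0015,0,0]
    - [-1,0,-0.0015,0,0]

```text
clock: 22.75
eef_pos: [488.5, -43.3, 58.8]
tool_rot: [-3.08, -0.005, 1.786]
force: [-5.6, -0.8, -3.6]
width: 7.5
```

```bash
python3 ptr.py w24
```

```text
pose [488.54 -43.32  58.78] [-3.08  -0.005  1.786] f [-5.6 -0.8 -3.6] w 7.5 t 22.75
TCP tester [-109.08   -0.97]
ptr tip 62 (array([-31. , -29.7, -27.4]), np.float64(45.0), np.float64(59.8))
ptr base 209 (array([-35.3, -30. , -23. ]), np.float64(38.2), np.float64(60.1))
blade 122 (array([1. , 2.3, 5. ]), np.float64(51.4), np.float64(60.0))
cartop 17859 (array([-111.7,  -46.9,   31.6]), np.float64(5.7), np.float64(77.5))
```

Request:
send_rows:
  rows:
    - [-1,0,-0.003,0,0]
    - [-1,0,-0.003,0,0]
    - [-1,0,-0.003,0,0]
    - [-1,0,-0.003,0,0]
    - [-1,0,-0.002,0,0]
    - [-1,0,-0.001,0,0]

```text
clock: 23.3
eef_pos: [478.4, -46.0, 58.7]
tool_rot: [-3.094, -0.0, 1.789]
force: [0.2, 1.1, -11.1]
width: 7.2
```

```bash
python3 ptr.py w25
```

```text
pose [478.41 -46.    58.73] [-3.094 -0.     1.789] f [  0.2   1.1 -11.1] w 7.2 t 23.3
TCP tester [-119.55   -1.22]
ptr tip 64 (array([-42.1, -40.9, -38.7]), np.float64(45.0), np.float64(59.8))
ptr base 200 (array([-46.6, -41.1, -34.6]), np.float64(38.3), np.float64(60.1))
blade 128 (array([0.9, 2.3, 4.8]), np.float64(51.4), np.float64(59.9))
cartop 17691 (array([-123.1,  -58.6,   25.8]), np.float64(5.7), np.float64(77.5))
```

Request:
send_rows:
  rows:
    - [-0.6,0,0,0,0]
    - [-0.3,0,0,0,0]
    - [0,0,0,0,0]
    - [0,0,0,0,0]
    - [0,0,0,0,0]
    - [0,0,0,0,0]

```text
clock: 23.85
eef_pos: [475.4, -46.2, 60.0]
tool_rot: [-3.086, -0.004, 1.785]
force: [0.2, 0.5, 0.5]
width: 43.0
```

```bash
python3 ptr.py w26; python3 plan2.py 0 0 100 8 0
```

```text
pose [475.45 -46.24  60.01] [-3.086 -0.004  1.785] f [0.2 0.5 0.5] w 43.0 t 23.85
TCP tester [-122.49   -0.77]
ptr tip 63 (array([-42.1, -40.8, -38.5]), np.float64(45.0), np.float64(59.7))
ptr base 201 (array([-46.5, -41.1, -34.3]), np.float64(38.3), np.float64(60.1))
blade 131 (array([0.5, 2.1, 5. ]), np.float64(51.6), np.float64(60.0))
cartop 17118 (array([-123.2,  -60.5,   24.7]), np.float64(6.2), np.float64(77.5))
pose [475.5 -46.3  60. ] [-3.086 -0.004  1.785] w 42.9 f [ 0.2 -0.3 -0. ] t 23.9
[0.0, 0.0, -0.0007, -0.0125, 0] x 8.0
```

View pics/w26.png

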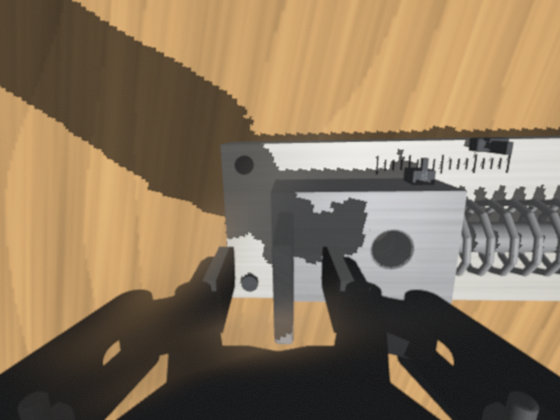

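Fin free between the open fingers at (284,280), pointer back at its rest value. Lifting straight up.

Request:
send_rows:
  rows:
    - [0,0,-0.0007,-0.01,0]
    - [0,0,-0.0007,-0.012,0]
    - [0,0,-0.0007,-0.013,0]
    - [0,0,-0.0007,-0.013,0]
    - [0,0,-0.0007,-0.013,0]
    - [0,0,-0.0007,-0.013,0]
    - [0,0,-0.0007,-0.013,0]
    - [0,0,-0.0007,-0.013,0]
    - [0,0,0,-0.005,0]
    - [0,0,0,0,0]
    - [0,0,0,0,0]
    - [0,0,0,0,0]

```text
clock: 24.9
eef_pos: [473.7, -47.1, 175.5]
tool_rot: [-3.085, -0.005, 1.782]
force: [0.7, -0.9, 0.4]
width: 42.7
```

```bash
python3 ptr.py w27
python3 - <<'E'
from fit import *
q=get_image('scene'); save('s27c',cv2.resize(q['image'][120:320,170:370],None,fx=3,fy=3,interpolation=cv2.INTER_CUBIC)); W=cloud(q)
P=sel(W,144,155,(560,610,-290,-190)); print(len(P),rect(P),np.median(P[:,2]))
q=get_image('top'); save('t27',q['image']); W=cloud(q); P=sel(W,144,155,(560,610,-290,-190)); print(len(P),rect(P) if len(P) else '',np.median(P[:,2]))
for nm,z0,z1,b in (('jar',70,90,(400,500,-280,-180)),('can',140,160,(600,750,-320,-180)),('meter',20,50,(640,840,180,330))):
    P=sel(W,z0,z1,b); print(nm,len(P),rect(P) if len(P)>5 else '')
E
```

```text
pose [473.67 -47.09 175.49] [-3.085 -0.005  1.782] f [ 0.7 -0.9  0.4] w 42.7 t 24.9
TCP tester [-124.42   -1.18]
ptr tip 23 (array([-42. , -40.5, -39. ]), np.float64(45.2), np.float64(60.2))
ptr base 75 (array([-46.5, -40.8, -34.8]), np.float64(38.1), np.float64(60.4))
blade 40 (array([1.4, 2.2, 4.4]), np.float64(51.7), np.float64(60.1))
cartop 8483 (array([-124.1,  -58.9,   85.3]), np.float64(1.7), np.float64(77.5))
123 ((580.8054809570312, -238.2584991455078), (64.05888366699219, 16.324865341186523), 82.02752685546875) 149.25114300787635
246 ((579.8534545898438, -240.02633666992188), (59.984256744384766, 17.095815658569336), 81.89247131347656) 149.31697711504313
jar 422 ((447.8310546875, -245.2364959716797), (46.472938537597656, 47.1464958190918), 52.12961959838867)
can 117 ((702.5209350585938, -258.52276611328125), (22.267080307006836, 23.270620346069336), 37.52106857299805)
meter 2415 ((737.7095336914062, 259.90618896484375), (194.354736328125, 98.79194641113281), 0.28191375732421875)
```

View pics/s27c.png

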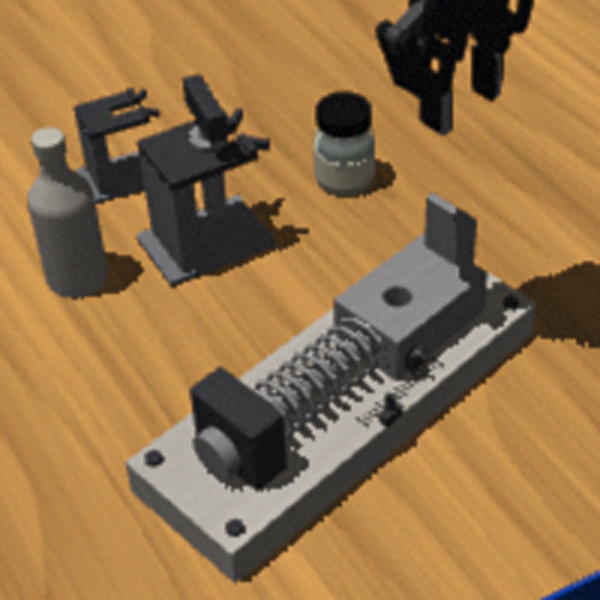

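View pics/t27.png

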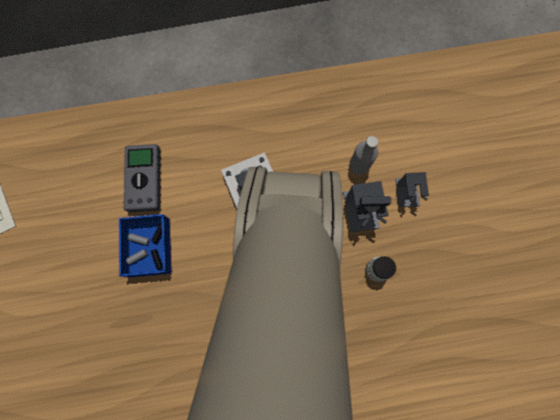

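Pin parked upright in the large rack, carriage at rest, loose things unmoved, arm clear. Handing in.

```bash
python3 -c "
from cell import *
print(finish_job()); print(read_state()['clock'])"
```

```text
the job is handed in; nothing more can be done
None
the job is handed in; nothing more can be done
```

The job is done and handed in at about 25 s; no verdict was reported. I lifted the pin straight out of the bore, hung it in the larger rack's notch behind the lips, and let go. I then gripped the fin and compressed the spring about 43 mm. After that I eased the carriage back to its rest stop, opened the fingers and lifted clear.

**Hold at the index:** the pointer was first held about 1.5 mm short of the index for 1.4 s. I then nudged it on and held it within about 0.3 mm for 1.2 s, with no overshoot seen.

**Last checks:**
- **Pin:** it hangs upright in the notch, about 3 mm before the seat and 1 mm off across. The T-bar centre is about 32 mm above the fork.
- **Carriage:** the pointer is back at its starting value, within about 0.5 mm.
- **Robot:** no contact force is reported.
- **Jar and tall bottle:** both are within 0.5 mm of where they started.
- **Bin and meter:** I checked these only by eye in the top picture, where they look unmoved.

**What disagreed:**
- **Fingertips:** they end about 37 mm short of the reported TCP, measured in the wrist depth image. My first grasp therefore closed above the bar, with no force shown; I lowered the hand and repeated it.
- **Cameras:** the top and wrist cameras differ by up to about 3 mm. I used the wrist camera for the insertion and the index.

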